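Pack the field-sample cool box

TASK

Pack the cool box for the sample courier: first stand every sample on the bench (jars and slide box) upright in one row in the box's narrow bay and lay the orange temperature logger flat, screen up, on the floor of the wide ice bay; then use the scoop to move every cold puck from the tub into that ice bay, never touching the pucks with the fingers. Finally put the empty scoop back in the tub, standing flat on its floor, and leave the things around undisturbed.

Things in the scene. Friction and masses are not known exactly. Their poses are not given: they have to be found in the camera images.
- coolbox: Blue rigid cool box, open on top, fixed to the table. Outside 176 (its x) x 230 (its y) x 55 mm high (the partition and the +x wall 45 mm), walls and floor 6 mm. Origin: centre of its underside. A white partition along its y axis splits it into two bays, both 218 mm long along y: the wide ice bay (100 mm, on the -x side) and the narrow row bay (58 mm, on the +x side).
- ice_bay (a point): Centre of the ice bay's inner floor (100 mm along x by 218 mm along y inside; walls rise 49 mm above this point, the partition 39 mm). Axes as the cool box.
- row_bay (a point): Centre of the row bay's inner floor (58 mm along x by 218 mm along y inside, long walls rise 39 mm above this point): the four samples fit in one row along y with little to spare. Axes as the cool box.
- tub: Grey tub, open on top, fixed. Its floor inside is 250 (its x) x 104 (its y) mm, 6 mm thick; walls 6 mm thick, 60 mm high. The end wall at -x slopes outward (29 degrees from upright, foot at x = -125 mm, top at -155 mm); the others are upright. Origin: under the centre of that floor. At the start the cold pucks lie near the sloping end (nearer the robot), the scoop at the +x end.
- tub_floor (a point): Centre of the tub's inner floor, axes as the tub.
- scoop: Aluminium scoop, 160 g, flat in the tub, lip towards the tub's -x end. Origin: centre of the pan's underside. Pan 100 (x) x 94 (y) mm, 2 mm floor, sides 32 mm high (10 near the lip), back wall 36 mm at +x; lip edge at x = -50 mm. A post at the back carries a black flat-sided grip bar over the pan: 85 mm along x (x = -26 to +59), 18 mm thick along y, 90 to 118 mm above the origin.
- puck0: Light blue cold puck of slippery hard plastic, 26 mm diameter, 22 mm high, rims bevelled by 7 mm, 20 g; may be absent. Origin: its centre, z its axis.
- puck1: Light blue cold puck of slippery hard plastic, 26 mm diameter, 22 mm high, rims bevelled by 7 mm, 20 g; may be absent. Origin: its centre, z its axis.
- puck2: Light blue cold puck of slippery hard plastic, 26 mm diameter, 22 mm high, rims bevelled by 7 mm, 20 g; may be absent. Origin: its centre, z its axis.
- puck3: Light blue cold puck of slippery hard plastic, 26 mm diameter, 22 mm high, rims bevelled by 7 mm, 20 g; may be absent. Origin: its centre, z its axis.
- puck4: Light blue cold puck of slippery hard plastic, 26 mm diameter, 22 mm high, rims bevelled by 7 mm, 20 g; may be absent. Origin: its centre, z its axis.
- puck5: Light blue cold puck of slippery hard plastic, 26 mm diameter, 22 mm high, rims bevelled by 7 mm, 20 g; may be absent. Origin: its centre, z its axis.
- puck6: Light blue cold puck of slippery hard plastic, 26 mm diameter, 22 mm high, rims bevelled by 7 mm, 20 g; may be absent. Origin: its centre, z its axis.
- jar_black: Green-tinted sample jar with black lid, round, 50 mm diameter, 80 mm high, about 180 g; may be absent. Origin: centre of its underside, z up.
- jar_gold: Clear sample jar with gold lid and paper label, same size and origin; may be absent.
- jar_amber: Amber sample jar with red lid and paper label, same size and origin; may be absent.
- slide_box: Square white slide box with a green lid, 48 x 48 x 80 mm high, upright, about 150 g; may be absent. Origin: centre of its underside, sides along its x and y.
- dropper: Small amber dropper bottle, 32 mm diameter, 70 mm high. Bystander: leave alone. Origin at its underside.
- petri: Clear petri dish, 90 mm diameter. Bystander: leave alone. Origin at its underside.
- wash_bottle: White wash bottle, 72 mm diameter, 190 mm high. Bystander: leave alone. Origin at its underside.
- tissue_roll: White tissue roll, 110 mm diameter, 100 mm high, standing. Bystander: leave alone. Origin at its underside.
- logger: Orange temperature logger, a block 80 (its x) x 36 (its y) x 28 mm high with a dark screen on top, 120 g, lying flat on the bench beyond the cool box. Origin: centre of its underside.

How it is judged:
On the way, in this order (a step that is already met when the one before it is completed fails the run):
1. every sample stands upright in the row bay and the logger lies flat in the ice bay (x of jar_black in the frame of row_bay between -0.02 and 0.02 m and y of jar_black in the frame of row_bay between -0.1 and 0.1 m and z of jar_black in the frame of row_bay between -0.01 and 0.012 m and angle between each of jar_black, jar_gold, jar_amber, slide_box, logger's own z axis and vertical below 0.15 rad and x of jar_gold in the frame of row_bay between -0.02 and 0.02 m and y of jar_gold in the frame of row_bay between -0.1 and 0.1 m and z of jar_gold in the frame of row_bay between -0.01 and 0.012 m and x of jar_amber in the frame of row_bay between -0.02 and 0.02 m and y of jar_amber in the frame of row_bay between -0.1 and 0.1 m and z of jar_amber in the frame of row_bay between -0.01 and 0.012 m and x of slide_box in the frame of row_bay between -0.02 and 0.02 m and y of slide_box in the frame of row_bay between -0.1 and 0.1 m and z of slide_box in the frame of row_bay between -0.01 and 0.012 m and x of logger in the frame of ice_bay between -0.04 and 0.04 m and y of logger in the frame of ice_bay between -0.1 and 0.1 m and z of logger in the frame of ice_bay between -0.01 and 0.012 m), for 0.2 s.
2. every cold puck lies in the ice bay, the samples and the logger still in place (all of step 1 and x of puck0 in the frame of ice_bay between -0.05 and 0.05 m and y of puck0 in the frame of ice_bay between -0.109 and 0.109 m and z of puck0 in the frame of ice_bay between -0.01 and 0.05 m and x of puck1 in the frame of ice_bay between -0.05 and 0.05 m and y of puck1 in the frame of ice_bay between -0.109 and 0.109 m and z of puck1 in the frame of ice_bay between -0.01 and 0.05 m and x of puck2 in the frame of ice_bay between -0.05 and 0.05 m and y of puck2 in the frame of ice_bay between -0.109 and 0.109 m and z of puck2 in the frame of ice_bay between -0.01 and 0.05 m and x of puck3 in the frame of ice_bay between -0.05 and 0.05 m and y of puck3 in the frame of ice_bay between -0.109 and 0.109 m and z of puck3 in the frame of ice_bay between -0.01 and 0.05 m and x of puck4 in the frame of ice_bay between -0.05 and 0.05 m and y of puck4 in the frame of ice_bay between -0.109 and 0.109 m and z of puck4 in the frame of ice_bay between -0.01 and 0.05 m and x of puck5 in the frame of ice_bay between -0.05 and 0.05 m and y of puck5 in the frame of ice_bay between -0.109 and 0.109 m and z of puck5 in the frame of ice_bay between -0.01 and 0.05 m and x of puck6 in the frame of ice_bay between -0.05 and 0.05 m and y of puck6 in the frame of ice_bay between -0.109 and 0.109 m and z of puck6 in the frame of ice_bay between -0.01 and 0.05 m), for 0.2 s.
At the end, for the whole second after the job is handed in: Samples upright (0.15 rad) on the row bay floor; logger flat (0.15 rad), screen up, on the ice bay floor; all pucks in the ice bay, centres below its rim; scoop flat (0.12 rad) on the tub floor; everything at rest and released (all of step 2 and x of scoop in the frame of tub_floor between -0.076 and 0.076 m and y of scoop in the frame of tub_floor between -0.01 and 0.01 m and z of scoop in the frame of tub_floor between -0.01 and 0.012 m and angle between scoop's own z axis and vertical below 0.12 rad and linear speed of each of jar_black, jar_gold, jar_amber, slide_box, puck0, puck1, puck2, puck3, puck4, puck5, puck6, scoop, logger below 0.03 m/s); the robot touches nothing.
It fails at once if the fingers touch a cold puck (contact force between the fingers and puck0 above 1 N or contact force between the fingers and puck1 above 1 N or contact force between the fingers and puck2 above 1 N or contact force between the fingers and puck3 above 1 N or contact force between the fingers and puck4 above 1 N or contact force between the fingers and puck5 above 1 N or contact force between the fingers and puck6 above 1 N).
It fails at once if a bystander is shifted by more than 40 mm (distance of any of dropper, petri, wash_bottle, tissue_roll from where it was at the start of the episode above 0.04 m).
Of jar_black, jar_gold, jar_amber, slide_box only 3 to 4 are there at a start; the rules pass over those that are not, and their reading is None.
Of puck0, puck1, puck2, puck3, puck4, puck5, puck6 only 5 to 7 are there at a start; the rules pass over those that are not, and their reading is None.
At some moment in a run one of jar_black, jar_gold, jar_amber, slide_box may be knocked a few centimetres aside while the robot is not near it.
It also fails if it takes over 208 s, if anything falls off the work surface, if the arm or the gripper's body presses on something with over 40 N, if the wrist force passes 120 N, or if a joint passes its speed limit or range.

ROBOT

A 6-joint arm with a two-finger parallel gripper is mounted at the origin on the work surface. World frame = base frame: x ahead of the robot, y to its left, z up, the work surface at z = 0. Lengths are in m, angles in rad, forces in N, time in s.
With the tool pointing down it reaches from about 0.35 to 0.775 m from the base axis. Payload 5.5 kg.
Tool frame: the origin (TCP) lies between the finger pads; the fingertips stand 8 mm ahead of it and the grasp point (between the pads) lies 11 mm behind it; z points along the fingers, y is the line along which they close (so a half turn about z gives the same grasp; the last joint's range is limited). The gripper opens to 85 mm and grips with 20 to 120 N. Pads are 22 mm wide; open, the fingers measure 114 mm over their backs; the gripper's body (76 mm by 85 mm) begins 54 mm behind the grasp point. The pads swing forward as they close: fully open they stand 13 mm farther back than shut.
Start: joints at [-1.347, 0.313, 0.046, 1.304, 0, 1.431], TCP at [0.205, -0.537, 0.239] pointing down, gripper open.
Joint ranges: [-2.76, 2.76], [-0.86, 1.69], [-1.03, 1.26], [-2.2, 2.34], [-1.47, 1.5], [-3.14, 3.14]. Speed limits (rad/s): [2.57, 2.57, 3.14, 3.14, 3.14, 3.14].

INTERFACE

Orientations are given as a unit quaternion [w, x, y, z].
In Python, from workcell import env gives the robot as it stands.
- The arm moves only by the tool move_arm, never from a script. Its argument "moves" is one flat list of numbers, 5 for each row, row after row: the shift along the world's x, y, z in m, then the turn about the world's z in rad, then the finger opening in m, from 0 to 0.0854. A call has 1 to 12 rows; each row is the pose to reach, as a shift and turn from the pose commanded when the call began; what a row does not reach only later rows make up. A row lasts 1/12 s, in which the tool goes at most 41.7 mm and 7.16 degrees, less where a joint would pass 70% of its speed; a pose out of reach is approached as far as the arm can. A call with a gripper value outside its range is refused whole. The fingers move at their own pace and stop on an object; "newtons" is the grip in N (left out, the last holds). Time passes only in rows, so rows that repeat a pose let the fingers close. It gives the time, the measured TCP pose, the force, the opening and the grip force at its end, in the units of the state.
- env.get_state(): the state, without advancing time (a new reading comes with each control period).
- env.read_camera(name): name is "scene" or "top"; returns a dict with "pixels" (480x640x3 uint8, red, green, blue), "camera_matrix" (3x3 intrinsics, pixels), "rvec" (rotation vector, rad) and "tvec" (3), from world to camera coordinates, as OpenCV has them. Camera axes: x right, y down, z forward; pixel columns grow to the right and rows downward; lengths in m; the calibration is good to about 2 mm. A picture is of the moment at which its call begins. There is no depth.
- env.hand_in(): hands the job in; it is judged then, once.
The state is a dict: "clock": time; "joint_pos": joint angles; "qvel": joint speeds; "tau": joint torques, N m; "tcp_pos": TCP position; "orientation": TCP orientation; "wrist_force": force on the tool from outside, world axes, zero at the start; "ft_torque": the same for the moment, N m; "finger_gap": finger opening in m; "grip_force": force on a finger pad.
Only numpy, scipy, OpenCV 4.12 (cv2) and the standard library are available. Lean on these libraries where they do the work, as an engineer would, in place of code of your own. Each camera call takes 0.05 s, during which the arm holds its last target. There are 200 camera calls.

## Working session

There is one attempt and no reset: what is moved stays moved. The work goes in short steps, Python scripts to look and compute and a tool call to move; the robot and the scene stay as the last step left them, time stands still between calls to the robot, and variables do not carry over. Pictures are saved under pics/ and viewed, at most 14 in all, crops included, and the job is handed in when it is done.

Besides the shell and the picture viewer there is one more tool, called after ">>>" in YAML: its name, and indented under it one key for each argument. move_arm: Moves the arm, as the interface text tells. Its arguments: {"type":"object","properties":{"moves":{"type":"array"},"newtons":{"type":"number"}},"required":["moves"]}

```bash
ls; mkdir -p pics
cat > h.py <<'E'
import numpy as np,cv2
from workcell import env
def snap(n,f):
    c=env.read_camera(n); cv2.imwrite(f,c["pixels"][:,:,::-1]); np.savez('cal_'+n,K=c["camera_matrix"],r=c["rvec"],t=c["tvec"]); return c
def w(n,u,v,z):
    d=np.load(f'cal_{n}.npz');R=cv2.Rodrigues(d['r'])[0];t=d['t'].ravel()
    C=-R.T@t;D=R.T@np.linalg.inv(d['K'])@[u,v,1.];return C+D*(z-C[2])/D[2]
def px(n,p):
    d=np.load(f'cal_{n}.npz');return cv2.projectPoints(np.array([p],float),d['r'],d['t'],d['K'],None)[0].reshape(2)
E
python3 - <<'E'
from h import *
for n in("scene","top"):
    snap(n,f'pics/{n}0.png'); d=np.load(f'cal_{n}.npz');R=cv2.Rodrigues(d['r'])[0];print(n,-R.T@d['t'].ravel(),R[2])
print(env.get_state())
E
```

```text
pics
scene [1.43103328 0.0090432  0.89583188] [-0.70597807  0.04950738 -0.70650123]
top [0.52762993 0.08922733 1.09354132] [ 0.06351596  0.00125428 -0.99798003]
{'clock': 0.1, 'joint_pos': array([-1.34659557e+00,  3.13938317e-01,  4.50946086e-02,  1.30361328e+00,
       -2.56599592e-07,  1.43122416e+00]), 'qvel': array([-0.00071554, -0.00212428,  0.00165095, -0.00267775,  0.00124242,
       -0.00034086]), 'tau': array([ 1.39921827e-03, -4.81723559e+01,  2.99244404e+01,  1.26812179e-02,
       -3.18362036e-04,  1.74999514e-05]), 'tcp_pos': array([ 0.20449219, -0.53693053,  0.23849146]), 'orientation': array([-8.29581768e-04,  9.83503870e-01,  1.80885177e-01, -3.52525488e-05]), 'wrist_force': array([ 0.21489325, -0.45397741, -1.29327304]), 'ft_torque': array([-0.03462316,  0.01565641, -0.00991387]), 'grip_force': 0.0, 'finger_gap': 0.08551822621995865}
```

View pics/top0.png

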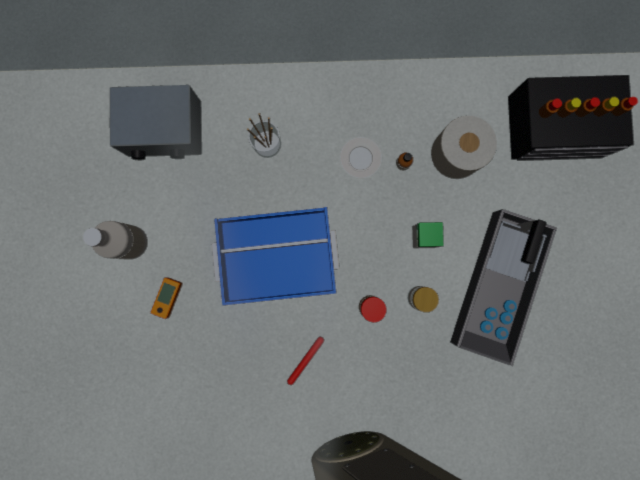

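View pics/scene0.png

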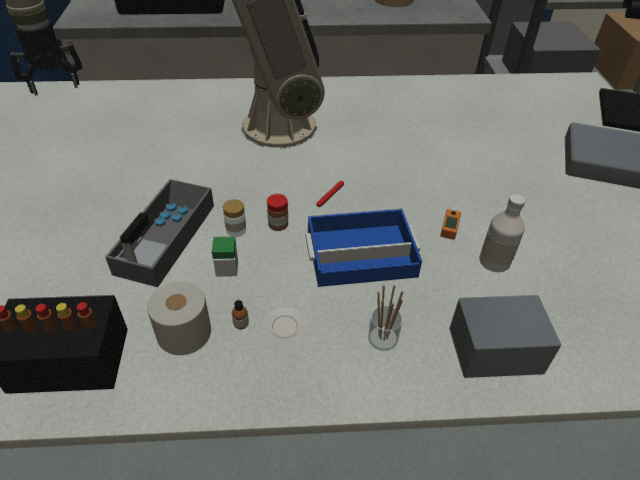

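Top view: up is +x and left is +y. The samples present are amber (373,309), gold (425,300) and the slide box (431,234). The logger is at (166,298), the cool box spans (215-337, 208-305), and the tub is at right with the pucks around (497,318). I'll enlarge these.

Run:
```python
import cv2,numpy as np
a=cv2.imread('pics/top0.png')
def cr(u0,v0,u1,v1,s,o):
    cv2.imwrite(o,cv2.resize(a[v0:v1,u0:u1],None,fx=s,fy=s,interpolation=cv2.INTER_CUBIC))
cr(440,200,570,370,3.5,'pics/tub0.png')
cr(145,195,455,335,2.58,'pics/box0.png')
```

```text
(no output)
```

View pics/tub0.png

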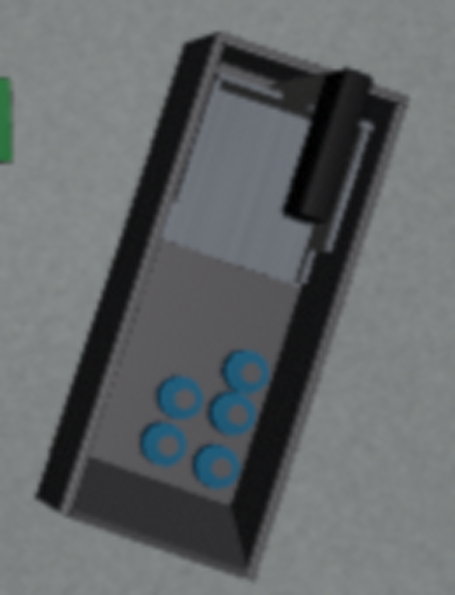

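View pics/box0.png

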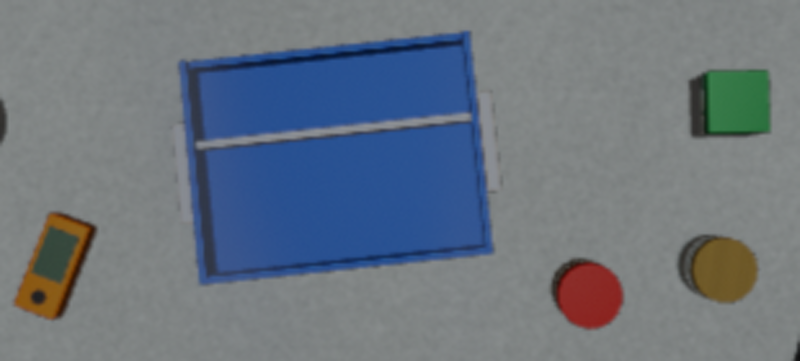

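Five pucks are in the tub crop at (246,371), (180,397), (233,412), (165,444) and (217,466). The tub rim corners are (218,33), (408,98), (255,578) and (62,513). In the other crop the box corners are (182,62), (470,33), (492,252) and (205,283). The tops there are slide box (738,102), gold (725,270), amber (590,295) and logger (54,265).

```bash
cat > m.py <<'E'
from h import *
T=lambda u,v,z:w('top',440+u/3.5,200+v/3.5,z)
B=lambda u,v,z:w('top',145+u/2.58,195+v/2.58,z)
def rig(model,world):
    m=np.array(model,float);q=np.array(world)[:,:2];mc,qc=m.mean(0),q.mean(0)
    a=m-mc;b=q-qc;th=np.arctan2((a[:,0]*b[:,1]-a[:,1]*b[:,0]).sum(),(a*b).sum())
    R=np.array([[np.cos(th),-np.sin(th)],[np.sin(th),np.cos(th)]]);o=qc-R@mc
    return o,th,(q-(m@R.T+o))
np.set_printoptions(precision=4,suppress=True)
o,th,r=rig([[.131,.058],[.131,-.058],[-.158,-.058],[-.158,.058]],[T(218,33,.064),T(408,98,.064),T(255,578,.064),T(62,513,.064)])
print('tub',o,th,'\n',r*1e3)
Rt=np.array([[np.cos(th),-np.sin(th)],[np.sin(th),np.cos(th)]])
for p in [(246,371),(180,397),(233,412),(165,444),(217,466)]:
    q=T(*p,.017)[:2];print('puck',q,'intub',Rt.T@(q-o))
for p in [(350,72),(290,215)]:
    q=T(*p,.124)[:2];print('grip end',q,'intub',Rt.T@(q-o))
for p in [(167,240),(303,284)]:
    q=T(*p,.009)[:2];print('lip',q,'intub',Rt.T@(q-o))
o,th,r=rig([[.088,.115],[.088,-.115],[-.088,-.115],[-.088,.115]],[B(182,62,.052),B(470,33,.052),B(492,252,.055),B(205,283,.055)])
print('box',o,th,'\n',r*1e3)
R=np.array([[np.cos(th),-np.sin(th)],[np.sin(th),np.cos(th)]])
print('part',[R.T@(B(*p,.045)[:2]-o) for p in[(197,146),(470,117)]])
print('row bay',o+R@[.053,0],'ice',o+R@[-.032,0])
for n,p in dict(slide=(738,102),gold=(725,270),amber=(590,295)).items():print(n,B(*p,.08)[:2])
print('slide c',[B(*p,.08)[:2] for p in[(706,70),(769,70),(769,132),(706,132)]])
L=[B(*p,.028) for p in[(57,212),(94,229),(55,320),(17,303)]]
print('logger',*rig([[.04,.018],[.04,-.018],[-.04,-.018],[-.04,.018]],L))
E
python3 m.py
```

```text
tub [ 0.4952 -0.2832] -0.3603164951653963 
 [[-1.2443 -0.74  ]
 [-0.7102  1.2923]
 [ 1.8969  0.6399]
 [ 0.0576 -1.1922]]
puck [ 0.4406 -0.2989] intub [-0.0456 -0.034 ]
puck [ 0.4264 -0.2592] intub [-0.0728 -0.0018]
puck [ 0.4167 -0.29  ] intub [-0.071  -0.0341]
puck [ 0.3991 -0.249 ] intub [-0.102  -0.0019]
puck [ 0.3854 -0.279 ] intub [-0.1042 -0.0348]
grip end [ 0.6075 -0.3245] intub [0.1197 0.0009]
grip end [ 0.5315 -0.2882] intub [0.0358 0.0082]
lip [ 0.5191 -0.2586] intub [0.0137 0.0315]
lip [ 0.4906 -0.3385] intub [ 0.0152 -0.0534]
box [0.5572 0.1814] 0.07779897591976313 
 [[-0.8476 -0.9471]
 [-2.2019  1.2649]
 [ 1.4578  2.8269]
 [ 1.5917 -3.1447]]
part [array([0.0204, 0.1099]), array([ 0.0204, -0.1066])]
row bay [0.61   0.1855] ice [0.5253 0.1789]
slide [ 0.5896 -0.1276]
gold [ 0.4625 -0.1125]
amber [ 0.4466 -0.0098]
slide c [array([ 0.6148, -0.1042]), array([ 0.6134, -0.1523]), array([ 0.566 , -0.1503]), array([ 0.5674, -0.1023])]
logger [0.4772 0.4099] -0.4276335733606366 [[-0.001  -0.0011]
 [-0.0005  0.0022]
 [ 0.0011  0.0008]
 [ 0.0004 -0.0018]]
```

>>> move_arm:
  moves: [0.385,0.409,-0.07,1.177,0.085,0.385,0.409,-0.07,1.177,0.085,0.385,0.409,-0.07,1.177,0.085,0.385,0.409,-0.07,1.177,0.085,0.385,0.409,-0.07,1.177,0.085,0.385,0.409,-0.07,1.177,0.085,0.385,0.409,-0.07,1.177,0.085,0.385,0.409,-0.07,1.177,0.085,0.385,0.409,-0.07,1.177,0.085,0.385,0.409,-0.07,1.177,0.085,0.385,0.409,-0.07,1.177,0.085,0.385,0.409,-0.07,1.177,0.085]
  newtons: 40

```text
clock: 1.1
tcp_pos: [0.5455, -0.1742, 0.1769]
orientation: [-0.0, 0.718, 0.697, -0.0]
wrist_force: [-0.1, -1.0, 0.1]
finger_gap: 0.0848
grip_force: 0.0
```

```bash
cat >> h.py <<'E'
def blob(im,lo,hi,box=None):
    m=cv2.inRange(cv2.cvtColor(im,cv2.COLOR_RGB2HSV),lo,hi)
    if box: k=np.zeros_like(m);k[box[1]:box[3],box[0]:box[2]]=1;m=m*k
    n,l,s,c=cv2.connectedComponentsWithStats(m); i=1+np.argmax(s[1:,4]) if n>1 else 0
    return c[i],s[i,4]
def lids():
    im=env.read_camera('top')['pixels']
    for n,lo,hi,z in(('slide',(50,120,40),(75,255,255),.08),('gold',(15,120,60),(28,255,200),.08),('amber',(0,180,110),(5,255,255),.08),('logger',(8,190,140),(16,255,255),.028)):
        (u,v),a=blob(im,lo,hi,(140,180,460,340)); print(n,np.round([u,v],1),a,np.round(w('top',u,v,z)[:2],4))
E
python3 -c "
from h import *
s=env.get_state();print(s['tcp_pos'],s['orientation']);lids()"
```

```text
[ 0.5455388  -0.17420987  0.17693535] [-2.00992036e-04  7.17548170e-01  6.96508845e-01 -1.09451663e-04]
slide [429.8 234.4] 578 [ 0.59   -0.1253]
gold [424.9 299. ] 480 [ 0.4638 -0.1104]
amber [373.1 309.1] 428 [ 0.4471 -0.0087]
logger [154. 304.] 1 [0.4658 0.436 ]
```

>>> move_arm:
  moves: [0.044,0.047,-0.03,0,0.085,0.044,0.047,-0.03,0,0.085,0.044,0.047,-0.03,0,0.085]

```text
clock: 1.4
tcp_pos: [0.5896, -0.1251, 0.1441]
orientation: [-0.002, 0.716, 0.698, -0.0]
wrist_force: [-0.3, -0.1, -0.9]
finger_gap: 0.0848
grip_force: 0.0
```

>>> move_arm:
  moves: [0,-0.001,-0.041,0,0.085,0,-0.001,-0.082,0,0.085,0,-0.001,-0.088,0,0.085,0,-0.001,-0.088,0,0.085,0,-0.001,-0.088,0,0.04,0,-0.001,-0.088,0,0.04,0,-0.001,-0.088,0,0.04,0,-0.001,-0.088,0,0.04,0,-0.001,-0.088,0,0.04,0,-0.001,-0.088,0,0.04,0,-0.001,-0.088,0,0.04,0,-0.001,-0.088,0,0.04]

```text
clock: 2.4
tcp_pos: [0.5907, -0.1311, 0.0624]
orientation: [0.003, 0.718, 0.696, 0.001]
wrist_force: [0.6, -0.6, 6.6]
finger_gap: 0.0477
grip_force: 42.0
```

>>> move_arm:
  moves: [0,0,0.04,0,0.04,0,0,0.08,0,0.04,0.002,0.04,0.08,0.1,0.04,0.0137,0.388,0.08,0.106,0.04,0.0137,0.388,0.08,0.106,0.04,0.0137,0.388,0.08,0.106,0.04,0.0137,0.388,0.08,0.106,0.04,0.0137,0.388,0.08,0.106,0.04,0.0137,0.388,0.08,0.106,0.04,0.0137,0.388,0.08,0.106,0.04,0.0137,0.388,0.08,0.106,0.04,0.0137,0.388,0.08,0.106,0.04]

```text
clock: 3.4
tcp_pos: [0.6019, 0.2635, 0.1403]
orientation: [-0.0, 0.678, 0.735, 0.001]
wrist_force: [1.3, -0.1, -1.3]
finger_gap: 0.0474
grip_force: 42.6
```

>>> move_arm:
  moves: [0,0,0,0,0.04,0,0,0,0,0.04,0,0,0,0,0.04]

```text
clock: 3.65
tcp_pos: [0.6023, 0.257, 0.1397]
orientation: [0.0, 0.68, 0.733, -0.0]
wrist_force: [-1.1, 0.1, -0.9]
finger_gap: 0.0478
grip_force: 42.6
```

```bash
python3 -c "
from h import *
s=env.get_state();print(s['tcp_pos'],s['orientation'])
c=snap('scene','pics/s1.png')
a=cv2.imread('pics/s1.png');cv2.imwrite('pics/s1c.png',cv2.resize(a[120:320,180:480],None,fx=2.6,fy=2.6,interpolation=cv2.INTER_CUBIC))
lids()"
```

```text
[0.6023295  0.25698078 0.13969768] [ 2.11514165e-04  6.79916897e-01  7.33289113e-01 -2.12827986e-04]
slide [239.  238.1] 49 [0.5932 0.2506]
gold [424.9 299.1] 478 [ 0.4637 -0.1104]
amber [373.2 309.2] 420 [ 0.4469 -0.0087]
logger [319.5 239.5] 307200 [0.589  0.0923]
```

View pics/s1c.png

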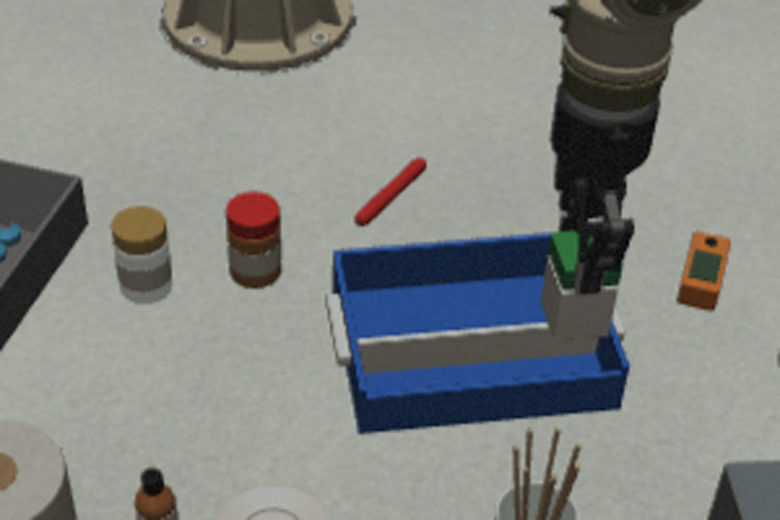

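The slide box is held upright above the far end of the row bay, at about (582,290) in the crop. The jars and logger haven't moved.

>>> move_arm:
  moves: [0.002,0,0,0,0.04,0.002,0,-0.035,0,0.04,0.002,0,-0.055,0,0.04,0.002,0,-0.065,0,0.04,0.002,0,-0.07,0,0.04,0.002,0,-0.071,0,0.04,0.002,0,-0.071,0,0.04]

```text
clock: 4.33
tcp_pos: [0.6051, 0.2574, 0.0693]
orientation: [0.0, 0.68, 0.733, 0.001]
wrist_force: [-0.6, 0.9, -1.1]
finger_gap: 0.0469
grip_force: 42.6
```

>>> move_arm:
  moves: [0,0,0,0,0.075,0,0,0,0,0.075,0,0,0,0,0.075,0,0,0.04,0,0.075,0,0,0.08,0,0.085,-0.142,-0.369,0.09,0,0.085,-0.142,-0.369,0.09,0,0.085,-0.142,-0.369,0.09,0,0.085,-0.142,-0.369,0.09,0,0.085,-0.142,-0.369,0.09,0,0.085,-0.142,-0.369,0.09,0,0.085,-0.142,-0.369,0.09,0,0.085]

```text
clock: 5.33
tcp_pos: [0.4991, -0.0158, 0.1567]
orientation: [0.001, 0.68, 0.734, 0.0]
wrist_force: [0.3, -0.4, 0.5]
finger_gap: 0.085
grip_force: 0.0
```

>>> move_arm:
  moves: [-0.03,-0.08,0,0,0.085,-0.03,-0.08,0,0,0.085,-0.03,-0.08,0,0,0.085,-0.03,-0.08,0,0,0.085]

```text
clock: 5.67
tcp_pos: [0.4693, -0.0966, 0.1566]
orientation: [0.001, 0.682, 0.732, 0.0]
wrist_force: [-0.1, 1.3, 0.1]
finger_gap: 0.085
grip_force: 0.0
```

```bash
python3 -c "
from h import *
s=env.get_state();print(s['tcp_pos'],s['orientation']);lids()"
```

```text
[ 0.46934706 -0.09660442  0.1565873 ] [7.40199758e-04 6.81586176e-01 7.31737401e-01 3.35027710e-04]
slide [235.5 231.7] 474 [0.6059 0.2573]
gold [164.3 299.8] 368 [0.4765 0.3988]
amber [373.1 309.1] 429 [ 0.4471 -0.0087]
logger [319.5 239.5] 307200 [0.589  0.0923]
```

>>> move_arm:
  moves: [-0.006,-0.0146,0,0,0.085,-0.006,-0.0146,-0.041,0,0.085,-0.006,-0.0146,-0.08,0,0.085,-0.006,-0.0146,-0.096,0,0.085,-0.006,-0.0146,-0.096,0,0.085,-0.006,-0.0146,-0.096,0,0.04,-0.006,-0.0146,-0.096,0,0.04,-0.006,-0.0146,-0.096,0,0.04,-0.006,-0.0146,-0.096,0,0.04,-0.006,-0.0146,-0.096,0,0.04,-0.006,-0.0146,-0.096,0,0.04,-0.006,-0.0146,-0.096,0,0.04]

```text
clock: 6.72
tcp_pos: [0.4653, -0.1092, 0.0618]
orientation: [0.002, 0.68, 0.734, 0.001]
wrist_force: [-1.1, 0.4, 6.5]
finger_gap: 0.0488
grip_force: 40.7
```

>>> move_arm:
  moves: [0,0,0.041,0,0.04,0,0,0.082,0,0.04,0.02,0,0.09,0,0.04,0.1447,0.2947,0.09,0,0.04,0.1447,0.2947,0.09,0,0.04,0.1447,0.2947,0.09,0,0.04,0.1447,0.2947,0.09,0,0.04,0.1447,0.2947,0.09,0,0.04,0.1447,0.2947,0.09,0,0.04,0.1447,0.2947,0.09,0,0.04,0.1447,0.2947,0.09,0,0.04,0.1447,0.2947,0.09,0,0.04]

```text
clock: 7.72
tcp_pos: [0.6103, 0.1913, 0.1501]
orientation: [0.0, 0.678, 0.735, 0.002]
wrist_force: [0.4, -0.2, -0.9]
finger_gap: 0.0487
grip_force: 42.7
```

>>> move_arm:
  moves: [0,0,0,0,0.04,0,0,0,0,0.04,0,0,0,0,0.04]

```text
clock: 7.97
tcp_pos: [0.6079, 0.1847, 0.1501]
orientation: [0.0, 0.68, 0.733, -0.0]
wrist_force: [-0.7, 0.1, -1.3]
finger_gap: 0.049
grip_force: 42.7
```

>>> move_arm:
  moves: [0.002,0,-0.03,0,0.04,0.002,0,-0.06,0,0.04,0.002,0,-0.072,0,0.04,0.002,0,-0.08,0,0.04,0.002,0,-0.081,0,0.04,0.002,0,-0.081,0,0.04,0.002,0,-0.081,0,0.075,0.002,0,-0.081,0,0.075,0.002,0,-0.081,0,0.075,0.002,0,-0.04,0,0.075,0.002,0,0.005,0,0.085]

```text
clock: 8.88
tcp_pos: [0.6079, 0.1855, 0.1499]
orientation: [-0.002, 0.68, 0.733, -0.003]
wrist_force: [2.3, 0.4, 0.9]
finger_gap: 0.0841
grip_force: 0.0
```

>>> move_arm:
  moves: [-0.163,-0.197,0.005,0,0.085,-0.163,-0.197,0.005,0,0.085,-0.163,-0.197,0.005,0,0.085,-0.163,-0.197,0.005,0,0.085,-0.163,-0.197,0.005,0,0.085,-0.163,-0.197,0.005,0,0.085,-0.163,-0.197,0.005,0,0.085,-0.163,-0.197,0.005,0,0.085,-0.163,-0.197,0.005,0,0.085,-0.163,-0.197,0.005,0,0.085]

```text
clock: 9.72
tcp_pos: [0.4487, -0.0107, 0.1571]
orientation: [0.001, 0.679, 0.734, 0.001]
wrist_force: [0.2, 0.8, 0.5]
finger_gap: 0.0846
grip_force: 0.0
```

```bash
python3 -c "
from h import *
s=env.get_state();print(s['tcp_pos'],s['orientation']);lids();snap('top','pics/t2.png');snap('scene','pics/s2.png')"
```

```text
[ 0.44870414 -0.01066204  0.15709148] [7.41174641e-04 6.79440555e-01 7.33729868e-01 6.80194885e-04]
slide [235.7 231.6] 463 [0.6062 0.2568]
gold [273.9 229.5] 454 [0.6083 0.1814]
amber [365.5 304.9] 73 [0.4556 0.006 ]
logger [319.5 239.5] 307200 [0.589  0.0923]
```

View pics/s2.png

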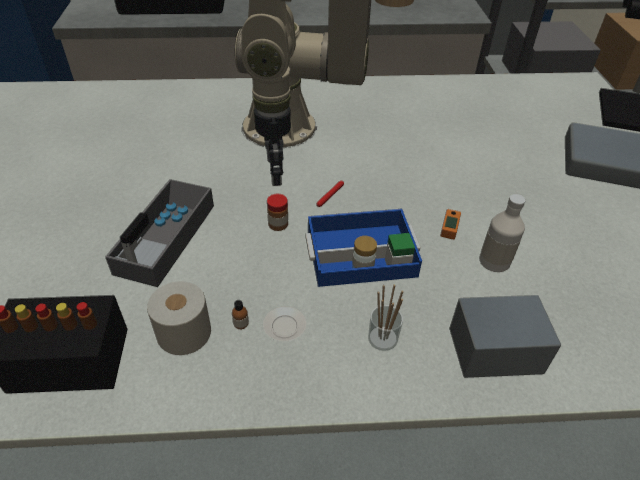

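Gold (365,248) and the slide box (401,244) stand in the row bay. Amber is still in place at (277,212), so I'll grasp it next.

>>> move_arm:
  moves: [-0.002,0.001,-0.041,0,0.085,-0.002,0.001,-0.08,0,0.085,-0.002,0.001,-0.096,0,0.085,-0.002,0.001,-0.096,0,0.085,-0.002,0.001,-0.096,0,0.04,-0.002,0.001,-0.096,0,0.04,-0.002,0.001,-0.096,0,0.04,-0.002,0.001,-0.096,0,0.04,-0.002,0.001,-0.096,0,0.04,-0.002,0.001,-0.096,0,0.04,-0.002,0.001,-0.096,0,0.04]

```text
clock: 10.78
tcp_pos: [0.4471, -0.0103, 0.0623]
orientation: [0.002, 0.68, 0.734, 0.001]
wrist_force: [-0.2, 1.0, 6.4]
finger_gap: 0.0487
grip_force: 41.6
```

>>> move_arm:
  moves: [0,0,0.041,0,0.04,0,0,0.082,0,0.04,0.168,0.124,0.09,0,0.04,0.168,0.124,0.09,0,0.04,0.168,0.124,0.09,0,0.04,0.168,0.124,0.09,0,0.04,0.168,0.124,0.09,0,0.04,0.168,0.124,0.09,0,0.04,0.168,0.124,0.09,0,0.04,0.168,0.124,0.09,0,0.04,0.168,0.124,0.09,0,0.04,0.168,0.124,0.09,0,0.04]

```text
clock: 11.78
tcp_pos: [0.6123, 0.1131, 0.151]
orientation: [-0.0, 0.68, 0.733, -0.0]
wrist_force: [0.2, 0.1, -1.1]
finger_gap: 0.0488
grip_force: 43.4
```

>>> move_arm:
  moves: [0.003,0.001,-0.03,0,0.04,0.003,0.001,-0.06,0,0.04,0.003,0.001,-0.072,0,0.04,0.003,0.001,-0.081,0,0.04,0.003,0.001,-0.082,0,0.04,0.003,0.001,-0.082,0,0.04,0.003,0.001,-0.082,0,0.075,0.003,0.001,-0.082,0,0.075,0.003,0.001,-0.082,0,0.075,0.003,0.001,-0.04,0,0.075,0.003,0.001,0.001,0,0.085,0.003,0.001,0.03,0,0.085]

```text
clock: 12.78
tcp_pos: [0.6172, 0.1149, 0.1842]
orientation: [0.001, 0.68, 0.733, 0.001]
wrist_force: [1.9, -0.5, 0.9]
finger_gap: 0.0849
grip_force: 0.0
```

>>> move_arm:
  moves: [-0.138,0.296,0,1.068,0.085,-0.138,0.296,0,1.068,0.085,-0.138,0.296,0,1.068,0.085,-0.138,0.296,0,1.068,0.085,-0.138,0.296,0,1.068,0.085,-0.138,0.296,0,1.068,0.085,-0.138,0.296,0,1.068,0.085,-0.138,0.296,0,1.068,0.085,-0.138,0.296,0,1.068,0.085,-0.138,0.296,0,1.068,0.085,-0.138,0.296,0,1.068,0.085,-0.138,0.296,0,1.068,0.085]

```text
clock: 13.78
tcp_pos: [0.4789, 0.4102, 0.1808]
orientation: [0.0, 0.213, 0.977, 0.0]
wrist_force: [0.3, -0.5, -0.2]
finger_gap: 0.0849
grip_force: 0.0
```

```bash
python3 -c "
from h import *
s=env.get_state();print(s['tcp_pos'],s['orientation']);lids()"
```

```text
[0.47888836 0.41019589 0.18082338] [2.55633481e-04 2.13176467e-01 9.77013673e-01 1.05665736e-04]
slide [235.7 231.6] 465 [0.6062 0.2569]
gold [273.9 229.5] 453 [0.6083 0.1814]
amber [301.4 222.1] 123 [0.6213 0.1269]
logger [319.5 239.5] 307200 [0.589  0.0923]
```

```bash
python3 -c "
from h import *
snap('top','pics/t3.png');a=cv2.imread('pics/t3.png');cv2.imwrite('pics/t3c.png',cv2.resize(a[190:340,130:350],None,fx=3.5,fy=3.5,interpolation=cv2.INTER_CUBIC))"
```

```text
(no output)
```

View pics/t3c.png

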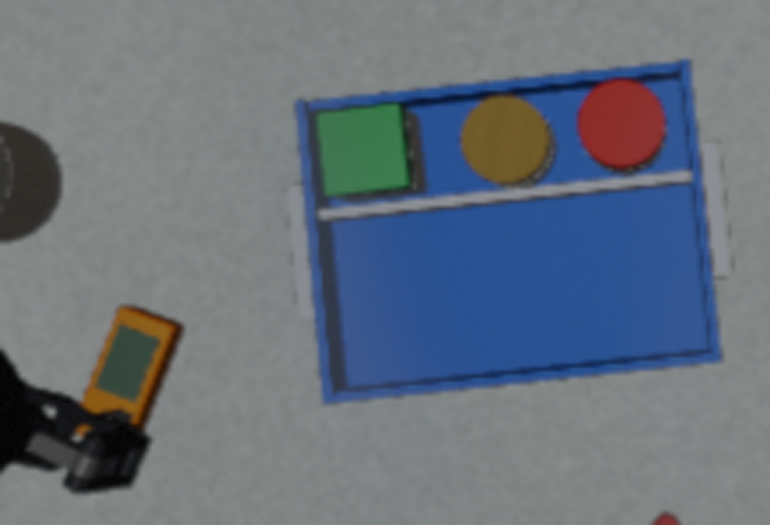

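All three samples stand in the row bay, at (363,150), (506,140) and (622,124) in the crop. The logger is unmoved.

>>> move_arm:
  moves: [-0.0015,0,-0.041,0,0.085,-0.0015,0,-0.082,0,0.085,-0.0015,0,-0.123,0,0.085,-0.0015,0,-0.15,0,0.085,-0.0015,0,-0.163,0,0.085,-0.0015,0,-0.165,0,0.085,-0.0015,0,-0.165,0,0.085]

```text
clock: 14.47
tcp_pos: [0.4769, 0.4095, 0.0147]
orientation: [-0.001, 0.213, 0.977, -0.001]
wrist_force: [0.2, -0.4, 0.2]
finger_gap: 0.0851
grip_force: 0.0
```

>>> move_arm:
  moves: [0,0,0,0,0.028,0,0,0,0,0.028,0,0,0,0,0.028,0,0,0,0,0.028,0,0,0,0,0.028,0,0,0,0,0.028,0,0,0,0,0.028,0,0,0,0,0.028]

```text
clock: 15.13
tcp_pos: [0.478, 0.4116, 0.0172]
orientation: [0.001, 0.212, 0.977, 0.001]
wrist_force: [-0.4, 0.2, 6.5]
finger_gap: 0.035
grip_force: 41.8
```

>>> move_arm:
  moves: [0,0,0.041,0,0.028,0,0,0.082,0,0.028,0.042,-0.167,0.1,0.506,0.028,0.042,-0.167,0.1,0.506,0.028,0.042,-0.167,0.1,0.506,0.028,0.042,-0.167,0.1,0.506,0.028,0.042,-0.167,0.1,0.506,0.028,0.042,-0.167,0.1,0.506,0.028,0.042,-0.167,0.1,0.506,0.028,0.042,-0.167,0.1,0.506,0.028,0.042,-0.167,0.1,0.506,0.028]

```text
clock: 16.05
tcp_pos: [0.5183, 0.2449, 0.1152]
orientation: [-0.0, -0.04, 0.999, 0.0]
wrist_force: [-0.3, -0.4, -1.4]
finger_gap: 0.0356
grip_force: 40.9
```

```bash
python3 -c "
from h import *
s=env.get_state();print(s['tcp_pos'],s['orientation']);snap('scene','pics/s3.png');a=cv2.imread('pics/s3.png');cv2.imwrite('pics/s3c.png',cv2.resize(a[140:300,280:480],None,fx=3.5,fy=3.5,interpolation=cv2.INTER_CUBIC))"
```

```text
[0.51832294 0.24491247 0.11523529] [-2.82780616e-04 -4.01001053e-02  9.99195617e-01  1.44434643e-04]
```

View pics/s3c.png

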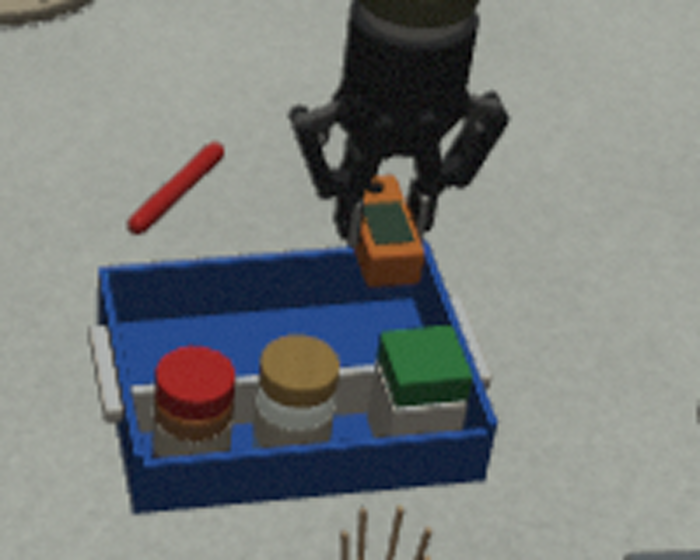

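The logger hangs level with its screen up at (390,225) in the crop. I'll place it a little further from the end wall.

>>> move_arm:
  moves: [0.002,-0.012,0,0,0.028,0.002,-0.012,-0.03,0,0.028,0.002,-0.012,-0.06,0,0.028,0.002,-0.012,-0.08,0,0.028,0.002,-0.012,-0.09,0,0.028,0.002,-0.012,-0.091,0,0.028,0.002,-0.012,-0.091,0,0.028]

```text
clock: 16.68
tcp_pos: [0.5207, 0.232, 0.0243]
orientation: [-0.0, -0.04, 0.999, -0.0]
wrist_force: [0.1, 0.2, -1.0]
finger_gap: 0.0351
grip_force: 42.1
```

>>> move_arm:
  moves: [0,0,0,0,0.048,0,0,0,0,0.048,0,0,0,0,0.048,0,0,0.04,0,0.048,0,0,0.08,0,0.05,0,0,0.12,0,0.05,0,0,0.16,0,0.05,0,0,0.2,0,0.05]

```text
clock: 17.35
tcp_pos: [0.5206, 0.2318, 0.2272]
orientation: [0.001, -0.04, 0.999, 0.0]
wrist_force: [1.9, 0.2, 0.4]
finger_gap: 0.05
grip_force: 0.0
```

>>> move_arm:
  moves: [0.046,-0.542,-0.04,-0.44,0.06,0.046,-0.542,-0.04,-0.44,0.06,0.046,-0.542,-0.04,-0.44,0.06,0.046,-0.542,-0.04,-0.44,0.06,0.046,-0.542,-0.04,-0.44,0.06,0.046,-0.542,-0.04,-0.44,0.06,0.046,-0.542,-0.04,-0.44,0.06,0.046,-0.542,-0.04,-0.44,0.06,0.046,-0.542,-0.04,-0.44,0.06,0.046,-0.542,-0.04,-0.44,0.06,0.046,-0.542,-0.04,-0.44,0.06,0.046,-0.542,-0.04,-0.44,0.06]

```text
clock: 18.35
tcp_pos: [0.563, -0.2673, 0.1885]
orientation: [0.001, 0.179, 0.984, -0.0]
wrist_force: [1.8, 0.1, -0.7]
finger_gap: 0.0598
grip_force: 0.0
```

```bash
python3 -c "
from h import *
s=env.get_state();print(s['tcp_pos'],s['orientation']);lids();snap('top','pics/t4.png');snap('scene','pics/s4.png')
a=cv2.imread('pics/t4.png')[190:330,200:350];b=cv2.imread('pics/s4.png')[160:300,90:230]
cv2.imwrite('pics/c4.png',cv2.resize(np.hstack([a,b]),None,fx=2.7,fy=2.7,interpolation=cv2.INTER_CUBIC))"
```

```text
[ 0.56297484 -0.26725511  0.18848935] [ 6.47506896e-04  1.79488336e-01  9.83759870e-01 -1.92016457e-04]
slide [235.6 231.6] 469 [0.6063 0.2571]
gold [273.9 229.5] 454 [0.6083 0.1814]
amber [301.3 221.9] 110 [0.6218 0.1271]
logger [319.5 239.5] 307200 [0.589  0.0923]
```

View pics/c4.png

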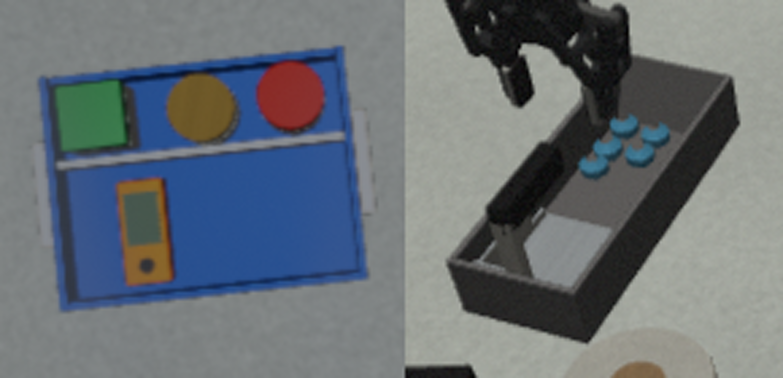

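The logger lies flat in the ice bay at (147,232) and the samples are in place. The scoop bar runs from (505,213) to (548,152).

```bash
python3 -c "
from h import *
o=np.array([.4952,-.2832]);th=-.3603;R=np.array([[np.cos(th),-np.sin(th)],[np.sin(th),np.cos(th)]])
for u,v in[(505,213),(548,152),(487,210),(522,222)]:
  q=w('scene',(u-405)/2.7+90,v/2.7+160,.122)[:2];print(q,R.T@(q-o))
print([R.T@(w('scene',(u-405)/2.7+90,v/2.7+160,.064)[:2]-o) for u,v in[(447,262),(588,342),(738,78)]])"
```

```text
[ 0.61122331 -0.31834313] [0.12096347 0.00801797]
[ 0.54133805 -0.29708237] [0.04806988 0.0032752 ]
[ 0.60722916 -0.33274729] [ 0.12230404 -0.00686948]
[ 0.62183234 -0.30358822] [0.12568939 0.02556575]
[array([ 0.13604824, -0.05054875]), array([0.1768975 , 0.09769083]), array([-0.15067261,  0.07092972])]
```

>>> move_arm:
  moves: [0.005,-0.04,0,0,0.06,0.005,-0.04,-0.04,0,0.06,0.005,-0.04,-0.075,0,0.06,0.005,-0.04,-0.09,0,0.06,0.005,-0.04,-0.09,0,0.06]

```text
clock: 18.92
tcp_pos: [0.5654, -0.3019, 0.0935]
orientation: [-0.004, 0.179, 0.984, 0.002]
wrist_force: [-0.4, -0.4, 0.1]
finger_gap: 0.0602
grip_force: 0.0
```

>>> move_arm:
  moves: [0,0,0,0,0.01,0,0,0,0,0.01,0,0,0,0,0.01,0,0,0,0,0.01,0,0,0,0,0.01,0,0,0,0,0.01,0,0,0,0,0.01,0,0,0,0,0.01]
  newtons: 100

```text
clock: 19.58
tcp_pos: [0.5682, -0.3051, 0.0983]
orientation: [0.0, 0.179, 0.984, -0.0]
wrist_force: [-0.2, -0.3, 1.7]
finger_gap: 0.0167
grip_force: 97.9
```

>>> move_arm:
  moves: [-0.0015,-0.0037,0,0,0.01,-0.003,-0.0075,0,0,0.01,-0.003,-0.0075,0,0,0.01,-0.003,-0.0075,0,0,0.01]

```text
clock: 19.92
tcp_pos: [0.5651, -0.313, 0.0982]
orientation: [0.0, 0.18, 0.984, -0.0]
wrist_force: [0.0, 0.3, 3.4]
finger_gap: 0.0169
grip_force: 98.0
```

>>> move_arm:
  moves: [-0.0007,-0.0019,0,0,0.01,-0.0014,-0.0037,0,0,0.01,-0.0014,-0.0037,0,0,0.01]

```text
clock: 20.17
tcp_pos: [0.5645, -0.3149, 0.0981]
orientation: [0.001, 0.179, 0.984, 0.002]
wrist_force: [3.2, 6.0, 2.8]
finger_gap: 0.0169
grip_force: 98.4
```

>>> move_arm:
  moves: [-0.0092,0.0041,0,0,0.01,-0.0185,0.0077,-0.001,0,0.01,-0.0279,0.0112,-0.001,0,0.01,-0.0372,0.0147,-0.001,0,0.01,-0.0466,0.0183,-0.001,0,0.01,-0.0559,0.0218,-0.001,0,0.01,-0.0653,0.0253,-0.001,0,0.01,-0.0747,0.0288,-0.001,0,0.01,-0.084,0.0324,-0.001,0,0.01,-0.0934,0.0359,-0.001,0,0.01,-0.1027,0.0394,-0.001,0,0.01,-0.1121,0.0429,-0.001,0,0.01]

```text
clock: 21.17
tcp_pos: [0.4547, -0.273, 0.0982]
orientation: [0.004, 0.179, 0.984, 0.001]
wrist_force: [8.9, 6.3, 4.7]
finger_gap: 0.0166
grip_force: 98.4
```

```bash
python3 -c "
from h import *
s=env.get_state();print(s['tcp_pos'],s['wrist_force']);snap('top','pics/t5.png');snap('scene','pics/s5.png')
a=cv2.imread('pics/t5.png')[230:370,430:570];b=cv2.imread('pics/s5.png')[160:300,90:230]
cv2.imwrite('pics/c5.png',cv2.resize(np.hstack([a,b]),None,fx=2.8,fy=2.8,interpolation=cv2.INTER_CUBIC))"
```

```text
[ 0.45474471 -0.27298601  0.09822263] [8.87106286 6.25914245 4.71105817]
```

View pics/c5.png

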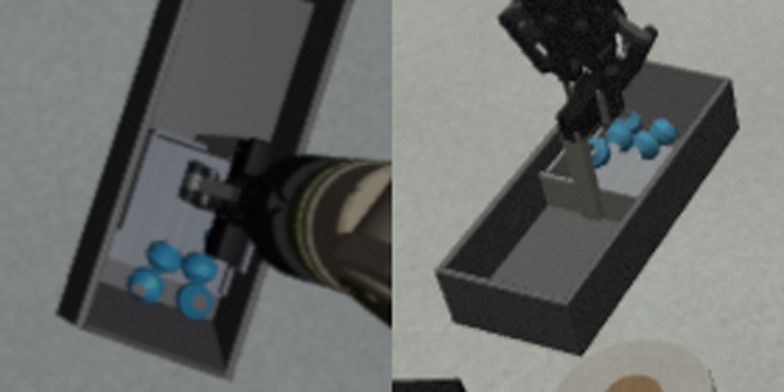

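The pucks are riding onto the lip, at about (165,257), (198,266), (145,285) and (195,300) in the crop. I'll keep pushing to the foot of the slope.

>>> move_arm:
  moves: [-0.003,0.0012,0,0,0.01,-0.006,0.0023,0,0,0.01,-0.009,0.0034,0,0,0.01,-0.012,0.0045,0,0,0.01,-0.0145,0.0055,0,0,0.01,-0.017,0.0064,0,0,0.01,-0.019,0.0072,0,0,0.01,-0.019,0.0072,0,0,0.01]

```text
clock: 21.93
tcp_pos: [0.4367, -0.2662, 0.0985]
orientation: [0.005, 0.179, 0.984, 0.001]
wrist_force: [10.8, 6.1, 2.4]
finger_gap: 0.0169
grip_force: 98.1
```

```bash
python3 -c "
from h import *
s=env.get_state();print(s['tcp_pos'],s['wrist_force']);snap('top','pics/t6.png');snap('scene','pics/s6.png')
a=cv2.imread('pics/t6.png')[230:370,430:570];b=cv2.imread('pics/s6.png')[160:300,90:230]
cv2.imwrite('pics/c6.png',cv2.resize(np.hstack([a,b]),None,fx=2.8,fy=2.8,interpolation=cv2.INTER_CUBIC))"
```

```text
[ 0.43669553 -0.26616006  0.09854428] [10.78705794  6.11662471  2.38166462]
```

View pics/c6.png

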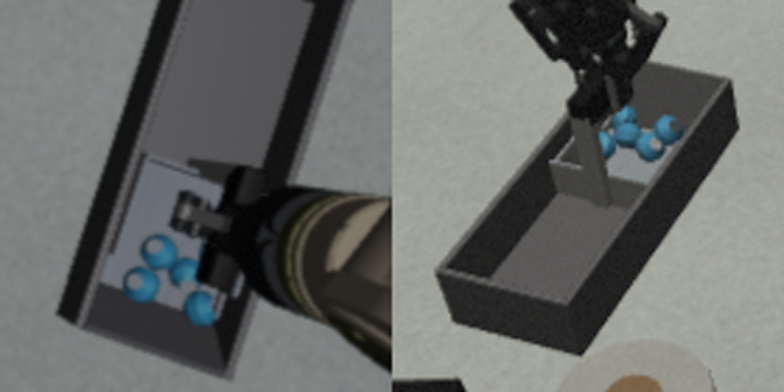

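>>> move_arm:
  moves: [-0.002,0.0008,0,0,0.01,-0.004,0.0015,0,0,0.01,-0.006,0.0023,0,0,0.01,-0.006,0.0023,0,0,0.01,-0.006,0.0023,0,0,0.01,-0.006,0.0023,0,0,0.01]

```text
clock: 22.53
tcp_pos: [0.4339, -0.2656, 0.1001]
orientation: [0.008, 0.179, 0.984, 0.0]
wrist_force: [15.6, 5.1, 5.8]
finger_gap: 0.0169
grip_force: 99.1
```

>>> move_arm:
  moves: [0,0,0.003,0,0.01,0,0,0.008,0,0.01,0,0,0.014,0,0.01,0,0,0.022,0,0.01,0,0,0.03,0,0.01,0,0,0.04,0,0.01,0,0,0.05,0,0.01,0,0,0.06,0,0.01,0,0,0.07,0,0.01,0,0,0.08,0,0.01,0,0,0.08,0,0.01]

```text
clock: 23.45
tcp_pos: [0.4277, -0.2656, 0.1799]
orientation: [0.002, 0.18, 0.984, -0.002]
wrist_force: [-0.2, -0.8, -3.1]
finger_gap: 0.017
grip_force: 98.3
```

```bash
python3 -c "
from h import *
s=env.get_state();print(s['tcp_pos'],s['wrist_force']);snap('top','pics/t7.png');snap('scene','pics/s7.png')
a=cv2.imread('pics/t7.png')[230:370,430:570];b=cv2.imread('pics/s7.png')[130:270,90:230]
cv2.imwrite('pics/c7.png',cv2.resize(np.hstack([a,b]),None,fx=2.8,fy=2.8,interpolation=cv2.INTER_CUBIC))"
```

```text
[ 0.42769863 -0.26555733  0.1798999 ] [-0.24725842 -0.76332912 -3.06050893]
```

View pics/c7.png

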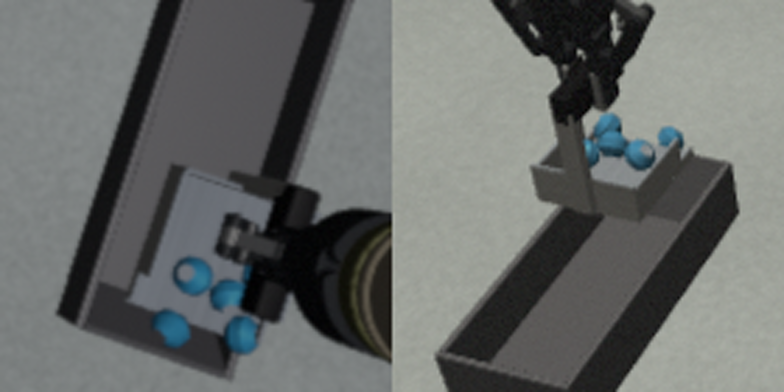

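All five pucks are in the pan, two of them close to the lip at (170,328) and (240,335). I'll move briskly towards the lip side and brake gently so they slide back into the pan.

>>> move_arm:
  moves: [-0.0168,0.0064,0,0,0.01,-0.03,0.0113,0,0,0.01,-0.0402,0.0152,0,0,0.01,-0.0487,0.0184,0,0,0.01,-0.0552,0.0208,0,0,0.01,-0.0599,0.0226,0,0,0.01,-0.0627,0.0237,0,0,0.01,-0.0646,0.0244,0,0,0.01,-0.0655,0.0247,0,0,0.01,-0.0655,0.0247,0,0,0.01]

```text
clock: 24.38
tcp_pos: [0.3612, -0.2393, 0.1769]
orientation: [0.0, 0.179, 0.984, -0.0]
wrist_force: [-0.9, -0.0, -2.3]
finger_gap: 0.0169
grip_force: 98.3
```

```bash
cat >> h.py <<'E'
def blues(n,box,z):
    im=env.read_camera(n)['pixels'];m=cv2.inRange(cv2.cvtColor(im,cv2.COLOR_RGB2HSV),(94,150,60),(106,255,255))
    k=np.zeros_like(m);k[box[1]:box[3],box[0]:box[2]]=1
    N,l,s,c=cv2.connectedComponentsWithStats(m*k)
    for i in range(1,N):
        if s[i,4]>8: print(n,np.round(c[i],1),s[i,4],s[i,:4],np.round(w(n,*c[i],z)[:2],3))
E
python3 -c "
from h import *
s=env.get_state();print(s['tcp_pos'],s['wrist_force'])
blues('top',(400,180,600,420),.1);blues('scene',(60,100,260,280),.1);lids()
snap('top','pics/t8.png');snap('scene','pics/s8.png')
print(px('top',(.3,-.25,.1)))
hs=lambda f,u,v:cv2.cvtColor(cv2.imread(f),cv2.COLOR_BGR2HSV)[v,u]
print(hs('pics/t7.png',430+69,230+98),hs('pics/t7.png',270,280))"
```

```text
[ 0.36116194 -0.23927499  0.17692349] [-0.88278256 -0.030964   -2.32459048]
top [498.4 290.7] 82 [494 286  11  11] [ 0.477 -0.248]
top [494.  365.6] 168 [485 353  20  23] [ 0.336 -0.232]
top [457.2 408.7] 77 [453 404  10  10] [ 0.258 -0.159]
slide [235.7 231.5] 461 [0.6063 0.2568]
gold [273.9 229.5] 454 [0.6083 0.1814]
amber [301.6 222.2] 135 [0.6211 0.1264]
logger [319.5 239.5] 307200 [0.589  0.0923]
[504.23513539 384.525411  ]
[100 123 137] [109 184 144]
```

```bash
python3 -c "
from h import *
a=cv2.imread('pics/t8.png')[260:440,420:560];b=cv2.imread('pics/s8.png')[100:280,90:250]
cv2.imwrite('pics/c8.png',cv2.resize(np.hstack([a,b]),None,fx=2.6,fy=2.6,interpolation=cv2.INTER_CUBIC))"
```

```text
(no output)
```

View pics/c8.png

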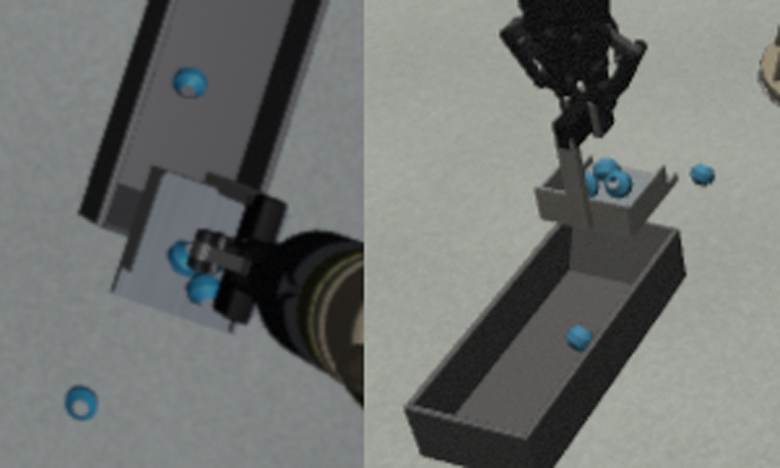

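One puck fell back to the tub floor (190,83), one is on the bench at (82,403), and three remain in the pan.

```bash
python3 -c "
from h import *
print('bench',w('top',457.2,408.7,.011),'tub',w('top',498.4,290.7,.017))
c=lambda u,v,z:w('scene',(u-364)/2.6+90,v/2.6+100,z)
print('bench',c(703,174,.011),'tub',c(579,338,.017))
blues('top',(400,380,480,479),.011)"
```

```text
bench [ 0.23333582 -0.18125264  0.011     ] tub [ 0.47276392 -0.2759277   0.017     ]
bench [ 0.21589276 -0.16226461  0.011     ] tub [ 0.47383121 -0.25944673  0.017     ]
top [450.3 418.3] 81 [445 414  11  10] [ 0.214 -0.166]
```

>>> move_arm:
  moves: [0,0,0,-0.034,0.01,0,0,0,-0.113,0.01,0,0,0,-0.215,0.01,0,0,0,-0.329,0.01,0,0,0,-0.442,0.01,0,0,0,-0.566,0.01,0,0,0,-0.68,0.01,0,0,0,-0.793,0.01,0,0,0,-0.906,0.01,0,0,0,-1.008,0.01,0,0,0,-1.088,0.01,0,0,0,-1.133,0.01]

```text
clock: 25.68
tcp_pos: [0.3611, -0.2391, 0.1768]
orientation: [-0.0, 0.681, 0.733, 0.0]
wrist_force: [-0.4, 0.7, -1.7]
finger_gap: 0.017
grip_force: 98.3
```

```bash
python3 -c "
from h import *
s=env.get_state();print(s['tcp_pos'],s['orientation'],s['wrist_force'])
blues('top',(340,180,600,479),.011);blues('scene',(60,90,400,280),.011)"
```

```text
[ 0.36113679 -0.23912255  0.1768124 ] [-6.01160476e-06  6.80714027e-01  7.32549255e-01  5.20872690e-05] [-0.36221971  0.65616748 -1.655331  ]
top [492.1 283.8] 71 [486 278  12  11] [ 0.487 -0.266]
top [486.4 346.2] 95 [482 340  10  13] [ 0.359 -0.247]
top [484.4 368.8] 88 [479 364  12  11] [ 0.313 -0.241]
top [503.7 369.7] 38 [499 368  10   5] [ 0.31  -0.281]
top [456.8 417.3] 79 [452 413  11  10] [ 0.216 -0.18 ]
```

>>> move_arm:
  moves: [0.0001,0.0002,0,0,0.01,0.0009,0.0017,0,0,0.01,0.0028,0.0053,0,0,0.01,0.0061,0.0116,0,0,0.01,0.011,0.021,0,0,0.01,0.0177,0.0338,0,0,0.01,0.0262,0.0499,0,0,0.01,0.036,0.0685,0,0,0.01,0.0472,0.0898,0,0,0.01,0.0594,0.1131,0,0,0.01,0.0724,0.1378,0,0,0.01,0.0857,0.1632,0,0,0.01]

```text
clock: 26.78
tcp_pos: [0.4472, -0.0738, 0.177]
orientation: [0.0, 0.679, 0.734, 0.0]
wrist_force: [0.3, -0.8, -1.7]
finger_gap: 0.0167
grip_force: 98.3
```

>>> move_arm:
  moves: [0.0133,0.0253,0,0,0.01,0.0263,0.05,0,0,0.01,0.0385,0.0734,0,0,0.01,0.0497,0.0947,0,0,0.01,0.0595,0.1132,0,0,0.01,0.068,0.1294,0,0,0.01,0.0747,0.1422,0,0,0.01,0.0796,0.1516,0,0,0.01,0.0829,0.1579,0,0,0.01,0.0848,0.1615,0,0,0.01,0.0856,0.1629,0,0,0.01,0.0857,0.1632,0,0,0.01]

```text
clock: 27.78
tcp_pos: [0.5323, 0.0872, 0.1768]
orientation: [0.0, 0.679, 0.734, -0.0]
wrist_force: [0.4, -0.2, -2.4]
finger_gap: 0.0164
grip_force: 98.3
```

```bash
python3 -c "
from h import *
s=env.get_state();print(s['tcp_pos'],s['orientation'],s['wrist_force'])
blues('top',(200,180,600,479),.08)
snap('top','pics/t9.png')
o=np.array([.5572,.1814]);th=.0778;R=np.array([[np.cos(th),-np.sin(th)],[np.sin(th),np.cos(th)]])
print('scoop in box',R.T@(s['tcp_pos'][:2]-o))
print(w('top',456.8,417.3,.011))"
```

```text
[0.53229577 0.08722611 0.176803  ] [ 1.34006567e-05  6.79374618e-01  7.33791598e-01 -1.38016266e-04] [ 0.38677468 -0.15613051 -2.43118333]
top [492.1 283.8] 71 [486 278  12  11] [ 0.49  -0.243]
top [457.  417.1] 76 [453 413  10  10] [ 0.236 -0.163]
scoop in box [-0.03214824 -0.09195343]
[ 0.21602499 -0.17965486  0.011     ]
```

>>> move_arm:
  moves: [0.0009,-0.012,-0.007,0,0.01,0.0019,-0.0249,-0.014,0,0.01,0.0031,-0.0399,-0.02,0,0.01,0.0039,-0.0499,-0.02,0,0.01,0.0039,-0.0499,-0.02,0,0.01,0.0027,-0.0349,-0.02,0,0.01,0,0,-0.02,0,0.01,-0.0012,0.015,-0.02,0,0.01,0.0019,-0.0249,-0.02,0,0.01,0.0051,-0.0648,-0.02,0,0.01,0.0051,-0.0648,-0.02,0,0.01,0.0051,-0.0648,-0.02,0,0.01]

```text
clock: 28.88
tcp_pos: [0.538, 0.0209, 0.1572]
orientation: [0.0, 0.681, 0.733, 0.0]
wrist_force: [-0.5, 0.1, -1.2]
finger_gap: 0.0169
grip_force: 98.5
```

```bash
python3 -c "
from h import *
s=env.get_state();print(s['tcp_pos'],s['orientation'],s['wrist_force'])
blues('top',(200,180,600,479),.02);lids()
snap('top','pics/t10.png')"
```

```text
[0.53795173 0.02086293 0.15722265] [2.59164223e-04 6.80672614e-01 7.32587604e-01 3.56210754e-04] [-0.48163485  0.12502842 -1.15093963]
top [296.7 256.4] 103 [291 251  12  13] [0.556 0.141]
top [324.  283.4] 69 [321 277   7  13] [0.498 0.085]
top [492.  283.8] 69 [486 278  12  11] [ 0.488 -0.262]
top [290.4 288.3] 113 [285 282  12  13] [0.49  0.155]
top [457.8 417.1] 61 [455 413   8  10] [ 0.219 -0.179]
slide [235.9 231.5] 452 [0.6064 0.2564]
gold [273.9 229.5] 454 [0.6083 0.1814]
amber [301.4 221.5] 119 [0.6226 0.1269]
logger [319.5 239.5] 307200 [0.589  0.0923]
```

>>> move_arm:
  moves: [-0.0004,0.005,0,0,0.01,-0.0012,0.015,0,0,0.01,-0.0023,0.03,0,0,0.01,-0.003,0.038,0,0,0.01,-0.0031,0.04,0,0,0.01,-0.0031,0.04,0,0,0.01]

```text
clock: 29.53
tcp_pos: [0.5342, 0.0638, 0.1569]
orientation: [0.0, 0.678, 0.735, -0.0]
wrist_force: [0.0, -0.3, -1.7]
finger_gap: 0.0168
grip_force: 98.5
```

```bash
python3 -c "
from h import *
blues('top',(200,180,600,479),.02)"
```

```text
top [293.5 256.4] 47 [291 251   5  13] [0.556 0.147]
top [492.1 283.8] 70 [486 278  12  11] [ 0.488 -0.263]
top [290.9 286.5] 101 [285 281  12  11] [0.493 0.154]
top [457.  417.2] 75 [453 413  10  10] [ 0.219 -0.178]
```

>>> move_arm:
  moves: [0.0008,-0.01,0,0,0.01,0.0016,-0.02,0,0,0.01,0.0016,-0.02,0,0,0.01,0,0,0,0,0.01,-0.0023,0.03,0,0,0.01,-0.0035,0.045,0,0,0.01,-0.0004,0.005,0,0,0.01,0.0028,-0.036,0,0,0.01,0.0059,-0.076,0,0,0.01,0.0078,-0.1,0,0,0.01,0.0078,-0.1,0,0,0.01,0.0078,-0.1,0,0,0.01]

```text
clock: 30.58
tcp_pos: [0.5422, -0.0397, 0.1567]
orientation: [-0.0, 0.681, 0.732, 0.0]
wrist_force: [-0.6, 0.9, -1.9]
finger_gap: 0.0166
grip_force: 98.5
```

```bash
python3 -c "
from h import *
s=env.get_state();print(s['tcp_pos'],s['wrist_force'])
blues('top',(200,180,600,479),.02)
c=snap('scene','pics/s10.png')"
```

```text
[ 0.54223928 -0.03965339  0.15674677] [-0.62903166  0.87326831 -1.89179579]
top [295.9 256.6] 105 [290 251  12  13] [0.555 0.142]
top [324.2 282.5] 91 [319 277  12  12] [0.5   0.085]
top [290.7 286.3] 98 [285 281  12  11] [0.494 0.155]
```

>>> move_arm:
  moves: [0,0,0.035,0,0.01,0.0255,-0.271,0.035,1.138,0.01,0.0255,-0.271,0.035,1.138,0.01,0.0255,-0.271,0.035,1.138,0.01,0.0255,-0.271,0.035,1.138,0.01,0.0255,-0.271,0.035,1.138,0.01,0.0255,-0.271,0.035,1.138,0.01,0.0255,-0.271,0.035,1.138,0.01,0.0255,-0.271,0.035,1.138,0.01,0.0255,-0.271,0.035,1.138,0.01,0.0255,-0.271,0.035,1.138,0.01,0.0255,-0.271,0.035,1.138,0.01]

```text
clock: 31.68
tcp_pos: [0.568, -0.3075, 0.1915]
orientation: [-0.0, 0.176, 0.984, 0.0]
wrist_force: [0.2, 0.9, -1.5]
finger_gap: 0.017
grip_force: 98.6
```

```bash
python3 -c "
from h import *
s=env.get_state();print(s['tcp_pos'],s['orientation'],s['joint_pos'])
blues('top',(200,180,600,479),.017);lids()"
```

```text
[ 0.5679695  -0.30753974  0.19148989] [-3.47390374e-04  1.76036450e-01  9.84383523e-01  3.57014988e-04] [-6.20610085e-01  4.68850605e-01  1.59867112e-01  1.26274684e+00
  3.46677014e-04 -2.66693079e-01]
top [296.  256.6] 102 [290 251  12  13] [0.555 0.142]
top [324.1 282.6] 90 [319 277  11  12] [0.5   0.085]
top [492.  283.8] 69 [486 278  12  11] [ 0.487 -0.263]
top [290.6 286.4] 97 [285 281  12  11] [0.494 0.155]
top [456.9 417.3] 77 [452 413  11  10] [ 0.218 -0.178]
slide [235.5 231.7] 471 [0.606  0.2571]
gold [273.9 229.5] 454 [0.6083 0.1814]
amber [301.5 222.6] 136 [0.6204 0.1266]
logger [319.5 239.5] 307200 [0.589  0.0923]
```

>>> move_arm:
  moves: [0,-0.003,-0.03,-0.006,0.01,0,-0.003,-0.06,-0.006,0.01,0,-0.003,-0.075,-0.006,0.01,0,-0.003,-0.085,-0.006,0.01,0,-0.003,-0.09,-0.006,0.01,0,-0.003,-0.093,-0.006,0.01,0,-0.003,-0.095,-0.006,0.01,0,-0.003,-0.095,-0.006,0.01]

```text
clock: 32.45
tcp_pos: [0.5602, -0.3064, 0.1046]
orientation: [-0.006, 0.18, 0.984, 0.001]
wrist_force: [-36.8, 19.1, 54.8]
finger_gap: 0.0167
grip_force: 95.6
```

>>> move_arm:
  moves: [-0.002,0.001,0.008,0,0.01,-0.004,0.0015,0.018,0,0.01,-0.0075,0.0028,0.018,0,0.01,-0.0075,0.0028,0.018,0,0.01]

```text
clock: 32.78
tcp_pos: [0.5607, -0.3084, 0.1157]
orientation: [0.001, 0.18, 0.984, -0.0]
wrist_force: [0.2, -0.9, -1.7]
finger_gap: 0.0167
grip_force: 97.2
```

```bash
python3 -c "
from h import *
s=env.get_state();print(s['tcp_pos'],s['orientation'],s['wrist_force'])
snap('scene','pics/s11.png');snap('top','pics/t11.png')
a=cv2.imread('pics/t11.png')[190:340,450:570];b=cv2.imread('pics/s11.png')[145:295,90:220]
cv2.imwrite('pics/c11.png',cv2.resize(np.hstack([a,b]),None,fx=3.2,fy=3.2,interpolation=cv2.INTER_CUBIC))"
```

```text
[ 0.56072805 -0.3084246   0.11568707] [ 9.76957912e-04  1.79885350e-01  9.83687025e-01 -3.78872282e-04] [ 0.16979858 -0.86662764 -1.74904531]
```

View pics/c11.png

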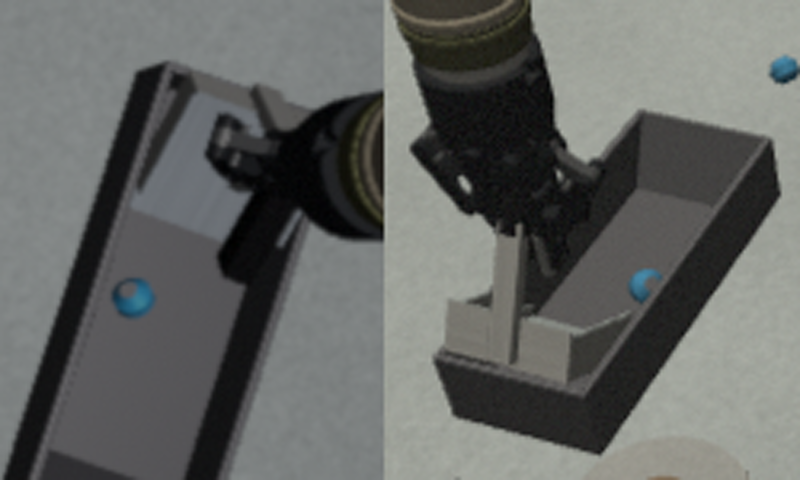

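The scoop's back is caught on the far rim and pitched lip-down. The tub puck is at (133,298). I'll move the scoop clear of the wall, set it down, release it so it settles flat, and regrip.

>>> move_arm:
  moves: [0,0,0.02,0,0.01,0,0,0.035,0,0.01,-0.0187,0.0071,0.035,0,0.01,-0.0187,0.0071,0.035,0,0.01,-0.0187,0.0071,0.015,0,0.01,-0.0187,0.0071,0,0,0.01,-0.0187,0.0071,-0.006,0,0.01,-0.0187,0.0071,-0.01,0,0.01,-0.0187,0.0071,-0.01,0,0.01]
  newtons: 40

```text
clock: 33.63
tcp_pos: [0.5422, -0.3018, 0.1048]
orientation: [0.0, 0.18, 0.984, 0.0]
wrist_force: [-0.6, 1.4, 2.2]
finger_gap: 0.0166
grip_force: 97.5
```

>>> move_arm:
  moves: [0,0,-0.002,0,0.01,0,0,-0.004,0,0.01,0,0,-0.006,0,0.01,0,0,-0.006,0,0.01,0,0,-0.006,0,0.04,0,0,-0.006,0,0.05,0,0,-0.006,0,0.05,0,0,-0.006,0,0.05,0,0,-0.006,0,0.05,0,0,-0.006,0,0.05]
  newtons: 40

```text
clock: 34.47
tcp_pos: [0.5413, -0.3015, 0.0983]
orientation: [-0.0, 0.18, 0.984, 0.0]
wrist_force: [-0.8, 0.4, 0.3]
finger_gap: 0.0501
grip_force: 0.0
```

Run:
```python
from h import *
s=env.get_state();print(s['tcp_pos'],s['wrist_force'])
blues('top',(400,180,600,479),.017)
c=snap('scene','pics/s12.png');snap('top','pics/t12.png')
o=np.array([.4952,-.2832]);th=-.3603;R=np.array([[np.cos(th),-np.sin(th)],[np.sin(th),np.cos(th)]])
# lip edge: brightness profile along tub x at y=+.02 floor
g=cv2.imread('pics/t12.png',0);g0=cv2.imread('pics/t0.png',0)
for y in(.0,.015):
  P=[]
  for x in np.arange(-.03,.13,.004):
    q=o+R@[x,y];u,v=px('top',(q[0],q[1],.008));P.append((round(x,3),int(g[int(round(v)),int(round(u))])))
  print(y,P)
```

```text
[ 0.54129383 -0.3014759   0.09829569] [-0.80749558  0.41826678  0.2995412 ]
top [492.1 283.8] 70 [486 278  12  11] [ 0.487 -0.264]
top [457.  417.3] 76 [453 413  10  10] [ 0.218 -0.178]
0.0 [(np.float64(-0.03), 87), (np.float64(-0.026), 87), (np.float64(-0.022), 87), (np.float64(-0.018), 87), (np.float64(-0.014), 87), (np.float64(-0.01), 82), (np.float64(-0.006), 87), (np.float64(-0.002), 88), (np.float64(0.002), 87), (np.float64(0.006), 88), (np.float64(0.01), 88), (np.float64(0.014), 109), (np.float64(0.018), 110), (np.float64(0.022), 110), (np.float64(0.026), 110), (np.float64(0.03), 111), (np.float64(0.034), 112), (np.float64(0.038), 111), (np.float64(0.042), 111), (np.float64(0.046), 111), (np.float64(0.05), 109), (np.float64(0.054), 43), (np.float64(0.058), 29), (np.float64(0.062), 3), (np.float64(0.066), 15), (np.float64(0.07), 31), (np.float64(0.074), 47), (np.float64(0.078), 70), (np.float64(0.082), 86), (np.float64(0.086), 65), (np.float64(0.09), 36), (np.float64(0.094), 42), (np.float64(0.098), 70), (np.float64(0.102), 112), (np.float64(0.106), 111), (np.float64(0.11), 58)
[... 557 characters left out ...]
0.038), 113), (np.float64(0.042), 112), (np.float64(0.046), 112), (np.float64(0.05), 112), (np.float64(0.054), 112), (np.float64(0.058), 112), (np.float64(0.062), 111), (np.float64(0.066), 109), (np.float64(0.07), 111), (np.float64(0.074), 110), (np.float64(0.078), 111), (np.float64(0.082), 110), (np.float64(0.086), 108), (np.float64(0.09), 110), (np.float64(0.094), 110), (np.float64(0.098), 109), (np.float64(0.102), 110), (np.float64(0.106), 109), (np.float64(0.11), 72), (np.float64(0.114), 47), (np.float64(0.118), 100), (np.float64(0.122), 90), (np.float64(0.126), 79)][ WARN:0@2.170] global loadsave.cpp:275 findDecoder imread_('pics/t0.png'): can't open/read file: check file path/integrity
```

>>> move_arm:
  moves: [0,0,0.03,0,0.06,0,0,0.045,0,0.06,0.04,-0.0145,0.045,0,0.06,0.055,-0.0198,0.045,0,0.06,0.055,-0.0198,0.02,0,0.06,0.055,-0.0198,0.005,0,0.06,0.055,-0.0198,0.005,0,0.06,0.055,-0.0198,0.005,0,0.06]

```text
clock: 35.28
tcp_pos: [0.5957, -0.3208, 0.1027]
orientation: [-0.001, 0.18, 0.984, 0.001]
wrist_force: [-0.2, -0.9, 0.7]
finger_gap: 0.06
grip_force: 0.0
```

>>> move_arm:
  moves: [0,0,0,0,0.01,0,0,0,0,0.01,0,0,0,0,0.01,0,0,0,0,0.01,0,0,0,0,0.01,0,0,0,0,0.01,0,0,0,0,0.01,0,0,0,0,0.01,0,0,0,0,0.01]
  newtons: 120

```text
clock: 36.03
tcp_pos: [0.5972, -0.3222, 0.1055]
orientation: [0.001, 0.18, 0.984, -0.001]
wrist_force: [-1.1, -1.1, 6.6]
finger_gap: 0.0159
grip_force: 118.0
```

>>> move_arm:
  moves: [-0.0094,0.0035,-0.001,0,0.01,-0.0187,0.0071,-0.001,0,0.01,-0.0281,0.0106,-0.001,0,0.01,-0.0374,0.0141,-0.001,0,0.01,-0.0468,0.0176,-0.001,0,0.01,-0.0561,0.0212,-0.001,0,0.01,-0.0655,0.0247,-0.001,0,0.01,-0.0749,0.0282,-0.001,0,0.01,-0.0842,0.0317,-0.001,0,0.01,-0.0936,0.0353,-0.001,0,0.01,-0.1029,0.0388,-0.001,0,0.01,-0.1076,0.0406,-0.001,0,0.01]

```text
clock: 37.03
tcp_pos: [0.4909, -0.2824, 0.1055]
orientation: [0.003, 0.18, 0.984, -0.001]
wrist_force: [3.4, -2.4, 7.8]
finger_gap: 0.0159
grip_force: 118.3
```

>>> move_arm:
  moves: [-0.0047,0.0018,0,0,0.01,-0.0094,0.0035,0,0,0.01,-0.0131,0.0049,0,0,0.01,-0.0168,0.0063,0,0,0.01,-0.0187,0.0071,0,0,0.01,-0.0187,0.0071,0,0,0.01]

```text
clock: 37.53
tcp_pos: [0.4727, -0.2757, 0.1055]
orientation: [0.003, 0.18, 0.984, -0.002]
wrist_force: [2.3, -3.0, 8.7]
finger_gap: 0.0158
grip_force: 118.4
```

```bash
cat >> h.py <<'E'
O=np.array([.4952,-.2832]);_t=-.3603;RT=np.array([[np.cos(_t),-np.sin(_t)],[np.sin(_t),np.cos(_t)]])
def rep(z):
    s=env.get_state();print('tcp',s['tcp_pos'],'intub',RT.T@(s['tcp_pos'][:2]-O),'F',s['wrist_force'])
    im=env.read_camera('top')['pixels'];m=cv2.inRange(cv2.cvtColor(im,cv2.COLOR_RGB2HSV),(94,150,60),(106,255,255))
    N,l,st,c=cv2.connectedComponentsWithStats(m)
    for i in range(1,N):
        if st[i,4]>8 and st[i,0]>340:
            p=w('top',*c[i],z)[:2];print(c[i].round(1),st[i,2:],'world',p.round(4),'intub',(RT.T@(p-O)).round(4))
    return im
def prof(im,y,z,x0,x1):
    g=im.mean(2);print('prof',[(round(float(x),3),int(g[tuple(np.round(px('top',(*(O+RT@[x,y]),z))[::-1]).astype(int))])) for x in np.arange(x0,x1,.004)])
E
python3 -c "
from h import *
im=rep(.019);prof(im,.03,.008,-.15,-.09);prof(im,-.01,.008,-.15,-.09)"
```

```text
tcp [ 0.47266869 -0.27565889  0.10550061] intub [-0.02374326 -0.00088662] F [ 2.3233249  -2.99204074  8.71377333]
[478.1 331.2] [12 12 75] world [ 0.391  -0.2293] intub [-0.1165  0.0137]
[456.9 417.3] [11 10 77] world [ 0.2184 -0.1779] intub [-0.2962  0.001 ]
prof [(-0.15, 47), (-0.146, 48), (-0.142, 47), (-0.138, 47), (-0.134, 48), (-0.13, 47), (-0.126, 50), (-0.122, 90), (-0.118, 111), (-0.114, 114), (-0.11, 114), (-0.106, 114), (-0.102, 113), (-0.098, 114), (-0.094, 113)]
prof [(-0.15, 47), (-0.146, 48), (-0.142, 48), (-0.138, 47), (-0.134, 47), (-0.13, 47), (-0.126, 47), (-0.122, 83), (-0.118, 109), (-0.114, 111), (-0.11, 111), (-0.106, 110), (-0.102, 110), (-0.098, 110), (-0.094, 111)]
```

>>> move_arm:
  moves: [-0.0019,0.0007,0,0,0.01,-0.0019,0.0007,0.001,0,0.01,-0.0019,0.0007,0.004,0,0.01,-0.0019,0.0007,0.01,0,0.01,-0.0019,0.0007,0.018,0,0.01,-0.0019,0.0007,0.026,0,0.01,-0.0019,0.0007,0.034,0,0.01,-0.0019,0.0007,0.04,0,0.01,-0.0019,0.0007,0.042,0,0.01,-0.0019,0.0007,0.042,0,0.01]

```text
clock: 38.42
tcp_pos: [0.4687, -0.2733, 0.1457]
orientation: [0.001, 0.18, 0.984, -0.0]
wrist_force: [-0.8, -0.8, -1.3]
finger_gap: 0.0158
grip_force: 119.4
```

```bash
python3 -c "
from h import *
im=rep(.06);prof(im,-.01,.05,-.15,-.09)"
```

```text
tcp [ 0.46869232 -0.27329613  0.14570984] intub [-2.82973122e-02 -7.74581343e-05] F [-0.77361585 -0.82137959 -1.26192367]
[491.2 337.3] [13 12 81] world [ 0.3835 -0.2425] intub [-0.1189 -0.0013]
[457.  417.3] [10 10 76] world [ 0.2302 -0.1678] intub [-0.2887  0.0146]
prof [(-0.15, 47), (-0.146, 47), (-0.142, 47), (-0.138, 47), (-0.134, 48), (-0.13, 74), (-0.126, 92), (-0.122, 106), (-0.118, 110), (-0.114, 109), (-0.11, 83), (-0.106, 97), (-0.102, 110), (-0.098, 110), (-0.094, 111)]
```

>>> move_arm:
  moves: [-0.0131,0.0049,0,0,0.01,-0.0131,0.0049,0,0,0.01,-0.0131,0.0049,0,0,0.01,-0.012,0.0045,0,0,0.01,-0.0095,0.0036,0,0,0.01,-0.0065,0.0024,0,0,0.01,-0.0035,0.0013,0,0,0.01,-0.001,0.0004,0,0,0.01,0,0,0,0,0.01,0,0,0,0,0.01]

```text
clock: 39.3
tcp_pos: [0.4687, -0.2732, 0.1448]
orientation: [0.0, 0.18, 0.984, 0.0]
wrist_force: [0.1, -0.4, -2.1]
finger_gap: 0.0157
grip_force: 119.4
```

```bash
python3 -c "
from h import *
im=rep(.06);prof(im,-.02,.05,-.15,-.09)"
```

```text
tcp [ 0.4687456  -0.27320967  0.1447587 ] intub [-2.82779269e-02  2.22285762e-05] F [ 0.07606168 -0.38747726 -2.08730058]
[490.7 337.8] [12 13 82] world [ 0.3826 -0.2414] intub [-0.1201 -0.0006]
[457.  417.3] [10 10 76] world [ 0.2302 -0.1678] intub [-0.2887  0.0146]
prof [(-0.15, 47), (-0.146, 47), (-0.142, 47), (-0.138, 47), (-0.134, 47), (-0.13, 47), (-0.126, 66), (-0.122, 95), (-0.118, 99), (-0.114, 101), (-0.11, 112), (-0.106, 112), (-0.102, 112), (-0.098, 112), (-0.094, 113)]
```

>>> move_arm:
  moves: [0,0,0.002,0,0.01,0,0,0.007,0,0.01,0,0,0.014,0,0.01,0,0,0.022,0,0.01,0,0,0.03,0,0.01,0,0,0.037,0,0.01,0,0,0.04,0,0.01,0,0,0.041,0,0.01,0,0,0.041,0,0.01]

```text
clock: 40.1
tcp_pos: [0.4685, -0.2732, 0.1863]
orientation: [0.0, 0.18, 0.984, -0.0]
wrist_force: [0.6, 0.6, -1.6]
finger_gap: 0.0159
grip_force: 119.4
```

>>> move_arm:
  moves: [0,0.0002,0,-0.0008,0.01,0.0003,0.0017,0,-0.0058,0.01,0.0011,0.0052,0,-0.0182,0.01,0.0024,0.0116,0,-0.0402,0.01,0.0043,0.0209,0,-0.0729,0.01,0.0069,0.0337,0,-0.1173,0.01,0.0102,0.0498,0,-0.1733,0.01,0.014,0.0683,0,-0.2378,0.01,0.0183,0.0896,0,-0.3118,0.01,0.0231,0.1129,0,-0.3928,0.01,0.0281,0.1375,0,-0.4786,0.01,0.0333,0.1628,0,-0.5665,0.01]

```text
clock: 41.1
tcp_pos: [0.5015, -0.1089, 0.1856]
orientation: [-0.0, 0.45, 0.893, -0.0]
wrist_force: [0.7, 0.1, -1.2]
finger_gap: 0.016
grip_force: 119.6
```

>>> move_arm:
  moves: [0.0052,0.0253,0,-0.0879,0.01,0.0102,0.0499,0,-0.1737,0.01,0.0149,0.0732,0,-0.2547,0.01,0.0193,0.0944,0,-0.3287,0.01,0.0231,0.1129,0,-0.3932,0.01,0.0264,0.1291,0,-0.4492,0.01,0.029,0.1418,0,-0.4936,0.01,0.0309,0.1512,0,-0.5263,0.01,0.0322,0.1575,0,-0.5483,0.01,0.0329,0.1611,0,-0.5607,0.01,0.0332,0.1625,0,-0.5657,0.01,0.0333,0.1628,0,-0.5665,0.01]

```text
clock: 42.1
tcp_pos: [0.5348, 0.0528, 0.1857]
orientation: [-0.0, 0.68, 0.734, -0.0]
wrist_force: [-0.6, -0.5, -1.9]
finger_gap: 0.0159
grip_force: 119.7
```

```bash
python3 -c "
from h import *
s=env.get_state();print(s['tcp_pos'],s['orientation'],s['wrist_force'])
blues('top',(200,180,600,479),.1)"
```

```text
[0.53475113 0.05279    0.1856605 ] [-9.84239297e-05  6.79625042e-01  7.33559656e-01 -1.52242570e-04] [-0.62221187 -0.47178374 -1.94848904]
top [284.5 266.2] 122 [279 260  12  14] [0.535 0.161]
top [287.9 287.2] 54 [285 282   8  10] [0.495 0.155]
top [457.  417.3] 76 [453 413  10  10] [ 0.242 -0.158]
```

>>> move_arm:
  moves: [0,0,-0.003,0,0.01,0,0,-0.009,0,0.01,0,0,-0.015,0,0.01,0,0,-0.018,0,0.01,0,0,-0.018,0,0.01,-0.0012,0.016,-0.018,0,0.01,0.0019,-0.025,-0.018,0,0.01,0.0051,-0.066,-0.018,0,0.01,0.0083,-0.107,-0.018,0,0.01,0.0083,-0.107,-0.018,0,0.01,0.0083,-0.107,-0.018,0,0.01]

```text
clock: 43.07
tcp_pos: [0.5434, -0.0566, 0.1678]
orientation: [0.0, 0.681, 0.732, 0.0]
wrist_force: [-0.5, 0.7, -2.0]
finger_gap: 0.016
grip_force: 119.8
```

```bash
python3 -c "
from h import *
s=env.get_state();print(s['tcp_pos'],s['orientation'],s['wrist_force'])
blues('top',(200,180,600,479),.02);lids()"
```

```text
[ 0.54344822 -0.05657342  0.16777701] [8.55547534e-05 6.81262901e-01 7.32038822e-01 1.22899288e-04] [-0.45451833  0.73655112 -1.97764133]
top [296.  256.6] 103 [290 251  12  13] [0.555 0.142]
top [277.  264.9] 119 [271 259  13  13] [0.539 0.182]
top [324.1 282.5] 89 [319 277  11  12] [0.5   0.085]
top [290.6 286.3] 96 [285 281  12  11] [0.494 0.155]
slide [236.  231.7] 449 [0.6061 0.2562]
gold [273.9 229.5] 453 [0.6083 0.1814]
amber [301.2 219.8] 86 [0.6258 0.1272]
logger [319.5 239.5] 307200 [0.589  0.0923]
```

>>> move_arm:
  moves: [0,0,0.035,0,0.01,-0.353,-0.2395,0.035,0.493,0.01,-0.353,-0.2395,0.035,0.493,0.01,-0.353,-0.2395,0.035,0.493,0.01,-0.353,-0.2395,0.035,0.493,0.01,-0.353,-0.2395,0.035,0.493,0.01,-0.353,-0.2395,0.035,0.493,0.01,-0.353,-0.2395,0.035,0.493,0.01,-0.353,-0.2395,0.035,0.493,0.01,-0.353,-0.2395,0.035,0.493,0.01,-0.353,-0.2395,0.035,0.493,0.01,-0.353,-0.2395,0.035,0.493,0.01]

```text
clock: 44.17
tcp_pos: [0.1881, -0.2947, 0.2032]
orientation: [0.0, 0.48, 0.877, -0.001]
wrist_force: [0.7, 0.4, -1.3]
finger_gap: 0.0161
grip_force: 119.8
```

>>> move_arm:
  moves: [0,0,0,0,0.01,0,0,0,0,0.01,0,0,0,0,0.01]

```text
clock: 44.42
tcp_pos: [0.1908, -0.2931, 0.2029]
orientation: [0.0, 0.48, 0.877, 0.0]
wrist_force: [0.5, 1.4, -0.9]
finger_gap: 0.0162
grip_force: 119.8
```

```bash
python3 -c "
from h import *
s=env.get_state();print(s['tcp_pos'],s['orientation'],s['wrist_force'],s['joint_pos'])
blues('top',(200,180,600,479),.011)"
```

```text
[ 0.19081344 -0.29308673  0.20287303] [1.29070770e-04 4.79751462e-01 8.77404355e-01 3.41915437e-04] [ 0.54625695  1.40023614 -0.89215038] [-1.22506396e+00 -1.10138900e-01 -5.22017027e-01  1.15917824e+00
  6.83109823e-04 -2.24321125e-01]
top [296.  256.6] 102 [290 251  12  13] [0.555 0.143]
top [277. 265.] 119 [271 259  13  13] [0.539 0.183]
top [324.1 282.5] 90 [319 277  12  12] [0.5   0.085]
top [290.7 286.4] 99 [285 281  12  11] [0.493 0.155]
top [457.  417.3] 76 [453 413  10  10] [ 0.216 -0.18 ]
```

>>> move_arm:
  moves: [0,-0.003,-0.035,0,0.01,0,-0.003,-0.07,0,0.01,0,-0.003,-0.09,0,0.01,0,-0.003,-0.098,0,0.01,0,-0.003,-0.102,0,0.01,0,-0.003,-0.102,0,0.01]

```text
clock: 44.97
tcp_pos: [0.1909, -0.2964, 0.1008]
orientation: [-0.0, 0.479, 0.878, 0.0]
wrist_force: [-0.2, -0.6, -1.2]
finger_gap: 0.0161
grip_force: 119.8
```

>>> move_arm:
  moves: [0.0081,0.0051,0,0,0.01,0.0162,0.0103,0,0,0.01,0.0243,0.0154,0,0,0.01,0.0324,0.0205,0,0,0.01,0.0405,0.0257,0,0,0.01,0.0486,0.0308,0,0,0.01,0.0567,0.0359,0,0,0.01,0.0648,0.0411,0,0,0.01,0.0729,0.0462,0,0,0.01,0.081,0.0513,0,0,0.01,0.089,0.0564,0,0,0.01,0.0971,0.0615,0,0,0.01]

```text
clock: 45.97
tcp_pos: [0.2889, -0.2362, 0.1027]
orientation: [0.002, 0.48, 0.877, -0.001]
wrist_force: [0.4, -0.5, -2.8]
finger_gap: 0.0158
grip_force: 119.8
```

```bash
python3 -c "
from h import *
s=env.get_state();print(s['tcp_pos'],s['wrist_force'])
blues('top',(340,300,600,479),.011)"
```

```text
[ 0.28893293 -0.23617685  0.10268524] [ 0.36110231 -0.52681024 -2.83410971]
top [432.3 379.9] 76 [428 376  11  10] [ 0.293 -0.133]
```

>>> move_arm:
  moves: [0.0025,0.0079,0,0,0.01,0.005,0.0158,0,0,0.01,0.0075,0.0238,0,0,0.01,0.01,0.0317,0,0,0.01,0.0125,0.0396,0,0,0.01,0.015,0.0475,0,0,0.01,0.0175,0.0554,0,0,0.01,0.02,0.0633,0,0,0.01,0.0225,0.0713,0,0,0.01,0.025,0.0792,0,0,0.01,0.0275,0.0871,0,0,0.01,0.03,0.095,0,0,0.01]

```text
clock: 47.02
tcp_pos: [0.3175, -0.1396, 0.1008]
orientation: [-0.0, 0.48, 0.877, 0.0]
wrist_force: [0.9, -0.1, -1.4]
finger_gap: 0.0163
grip_force: 119.7
```

```bash
python3 -c "
from h import *
s=env.get_state();print(s['tcp_pos'],s['wrist_force'])
blues('top',(340,300,600,479),.011)"
```

```text
[ 0.31753931 -0.13959124  0.10083222] [ 0.93209583 -0.11532951 -1.39976615]
top [404.9 353.9] 56 [400 348  11  12] [ 0.348 -0.078]
```

>>> move_arm:
  moves: [0,0,0,-0.1,0.01,0,0,0,-0.2,0.01,0,0,0,-0.3,0.01,0,0,0,-0.4,0.01,0,0,0,-0.5,0.01,0.008,0.0005,0,-0.5,0.01,0.018,0.0012,0,-0.5,0.01,0.028,0.0018,0,-0.5,0.01,0.038,0.0025,0,-0.5,0.01,0.048,0.0031,0,-0.5,0.01,0.058,0.0038,0,-0.5,0.01,0.066,0.0043,0,-0.5,0.01]

```text
clock: 48.07
tcp_pos: [0.3848, -0.136, 0.1008]
orientation: [0.0, 0.682, 0.731, 0.0]
wrist_force: [0.6, -0.2, -1.4]
finger_gap: 0.0158
grip_force: 119.8
```

```bash
python3 -c "
from h import *
s=env.get_state();print(s['tcp_pos'],s['wrist_force'])
blues('top',(340,220,600,479),.011)"
```

```text
[ 0.38483316 -0.1360028   0.1007768 ] [ 0.59394274 -0.2266508  -1.37055505]
top [399.4 309.1] 55 [395 304  11  12] [ 0.44 -0.07]
```

>>> move_arm:
  moves: [0.008,0,0,0,0.01,0.016,0,0,0,0.01,0.024,0,0,0,0.01,0.032,0,0,0,0.01,0.04,0,0,0,0.01,0.048,0,0,0,0.01,0.056,0,0,0,0.01,0.064,0,0,0,0.01,0.072,0,0,0,0.01,0.08,0,0,0,0.01,0.087,0,0,0,0.01,0.09,0,0,0,0.01]

```text
clock: 49.12
tcp_pos: [0.4747, -0.1363, 0.1009]
orientation: [0.0, 0.682, 0.731, 0.0]
wrist_force: [-0.2, -1.2, -0.7]
finger_gap: 0.0163
grip_force: 119.8
```

```bash
python3 -c "
from h import *
s=env.get_state();print(s['tcp_pos'],s['wrist_force'])
blues('top',(340,220,600,479),.011)"
```

```text
[ 0.47466859 -0.13627397  0.10090949] [-0.22249319 -1.18587467 -0.66858385]
top [397.4 265.9] 53 [393 261  11  11] [ 0.53  -0.069]
```

>>> move_arm:
  moves: [-0.015,0,0.01,0,0.01,-0.015,0,0.045,0,0.01,-0.015,0,0.085,0.12,0.01,-0.015,0,0.11,0.24,0.01,-0.015,0,0.11,0.36,0.01,0,0.01,0.11,0.48,0.01,0.02,0.02,0.11,0.6,0.01,0.04,0.04,0.11,0.72,0.01,0.06,0.06,0.11,0.84,0.01,0.08,0.08,0.11,0.96,0.01,0.1,0.1,0.11,1.08,0.01,0.12,0.12,0.11,1.2,0.01]

```text
clock: 50.17
tcp_pos: [0.5938, -0.015, 0.2107]
orientation: [-0.0, 0.147, 0.989, 0.0]
wrist_force: [-0.8, -0.7, -1.5]
finger_gap: 0.0159
grip_force: 119.8
```

>>> move_arm:
  moves: [0.002,0.02,0,0.12,0.01,0.004,0.038,0,0.24,0.01,0.0063,0.0423,0,0.36,0.01,0.0063,0.0423,0,0.48,0.01,0.0063,0.0423,0,0.6,0.01,0.0063,0.0423,0,0.72,0.01,0.0063,0.0423,0,0.84,0.01,0.0063,0.0423,0,0.96,0.01,0.0063,0.0423,0,1.08,0.01,0.0063,0.0423,0,1.2,0.01,0.0063,0.0423,0,1.32,0.01,0.0063,0.0423,0,1.44,0.01]

```text
clock: 51.17
tcp_pos: [0.5992, 0.0262, 0.2106]
orientation: [-0.0, -0.541, 0.841, 0.0]
wrist_force: [-0.2, 0.8, -1.4]
finger_gap: 0.016
grip_force: 119.8
```

>>> move_arm:
  moves: [0,0,0,0.071,0.01,0,0,0,0.071,0.01,0,0,0,0.071,0.01]

```text
clock: 51.42
tcp_pos: [0.5994, 0.0262, 0.2107]
orientation: [-0.0, -0.567, 0.823, 0.0]
wrist_force: [-0.1, -0.9, -1.5]
finger_gap: 0.016
grip_force: 119.8
```

```bash
python3 -c "
from h import *
s=env.get_state();print(s['tcp_pos'],s['orientation'],s['wrist_force'],s['joint_pos'])
blues('top',(200,180,600,479),.011);lids();snap('top','pics/t13.png')"
```

```text
[0.59935811 0.02616674 0.21070303] [-2.11806548e-04 -5.67494507e-01  8.23377118e-01  2.46096200e-04] [-0.0747189  -0.86297274 -1.52794176] [-9.01701617e-02  3.71209193e-01  5.87268342e-02  1.25895437e+00
  1.07632047e-04 -1.29708968e+00]
top [296.  256.6] 101 [290 251  12  13] [0.555 0.143]
top [277.  264.9] 121 [271 259  13  13] [0.539 0.183]
top [324.2 282.6] 94 [319 277  12  12] [0.499 0.085]
top [290.7 286.3] 95 [285 281  12  11] [0.494 0.155]
slide [236.1 231.6] 445 [0.6062 0.2561]
gold [273.9 229.5] 454 [0.6083 0.1814]
amber [301.3 222.1] 111 [0.6214 0.1271]
logger [319.5 239.5] 307200 [0.589  0.0923]
```

>>> move_arm:
  moves: [0.002,0.002,-0.03,0.003,0.01,0.002,0.002,-0.065,0.003,0.01,0.002,0.002,-0.09,0.003,0.01,0.002,0.002,-0.1,0.003,0.01,0.002,0.002,-0.107,0.003,0.01,0.002,0.002,-0.111,0.003,0.01,0.002,0.002,-0.111,0.003,0.01]

```text
clock: 52.15
tcp_pos: [0.6024, 0.0281, 0.1006]
orientation: [0.001, -0.57, 0.822, -0.0]
wrist_force: [0.6, -0.1, -1.6]
finger_gap: 0.0156
grip_force: 119.8
```

```bash
python3 -c "
from h import *
im=rep(.011)"
```

```text
tcp [0.60243918 0.02808731 0.10058249] intub [-0.00939242  0.32910761] F [ 0.61258729 -0.125318   -1.62172858]
```

```bash
cat >> h.py <<'E'
def sblue(z,img=None):
    im=env.read_camera('scene')['pixels'] if img is None else img
    m=cv2.inRange(cv2.cvtColor(im,cv2.COLOR_RGB2HSV),(93,100,60),(107,255,255))
    N,l,st,c=cv2.connectedComponentsWithStats(m)
    for i in range(1,N):
        if st[i,4]>12 and c[i][1]>100: print('scene',c[i].round(1),st[i,2:],w('scene',*c[i],z)[:2].round(4))
E
python3 -c "
from h import *
a=cv2.imread('pics/s11.png');print(cv2.cvtColor(a,cv2.COLOR_BGR2HSV)[165:168,213:217].reshape(-1,3)[::3])
sblue(.011,a[:,:,::-1].copy());print();sblue(.011)
t=env.read_camera('top')['pixels'];print('top patch',t[262:270:3,392:404:4].tolist())
print(px('top',(.53,-.07,.011)),px('scene',(.53,-.07,.011)))"
```

```text
[[100 148 148]
 [ 99 149 137]
 [100 143 141]
 [ 99 146 131]]
scene [214.5 166.2] [ 8  8 47] [ 0.2119 -0.1788]
scene [346.2 230. ] [12 11 90] [0.4861 0.159 ]
scene [317.3 231.7] [10 11 90] [0.4891 0.0882]
scene [170.1 233.2] [10 10 48] [ 0.4785 -0.2661]

scene [346.1 230. ] [12 11 92] [0.4862 0.1585]
scene [317.4 231.9] [10 11 88] [0.4897 0.0883]
scene [251.9 246.5] [10  8 57] [ 0.5328 -0.069 ]
top patch [[[120, 113, 98], [119, 112, 97], [117, 110, 95]], [[121, 113, 99], [120, 113, 97], [117, 110, 95]], [[121, 114, 98], [120, 112, 98], [118, 111, 96]]]
[397.75240275 265.88596326] [251.44512414 245.63828014]
```

>>> move_arm:
  moves: [-0.0028,-0.0075,-0.0005,0,0.01,-0.0063,-0.0168,-0.001,0,0.01,-0.0099,-0.0262,-0.001,0,0.01,-0.0134,-0.0356,-0.001,0,0.01,-0.0169,-0.0449,-0.001,0,0.01,-0.0205,-0.0543,-0.001,0,0.01,-0.024,-0.0637,-0.001,0,0.01,-0.0275,-0.073,-0.001,0,0.01,-0.0311,-0.0824,-0.001,0,0.01,-0.0346,-0.0917,-0.001,0,0.01,-0.0381,-0.1011,-0.001,0,0.01,-0.0416,-0.1105,-0.001,0,0.01]

```text
clock: 53.3
tcp_pos: [0.5603, -0.0832, 0.0995]
orientation: [0.001, -0.57, 0.822, -0.0]
wrist_force: [0.8, 1.3, 3.9]
finger_gap: 0.0157
grip_force: 121.1
```

```bash
python3 -c "
from h import *
im=rep(.011);sblue(.011)"
```

```text
tcp [ 0.56026308 -0.08317428  0.09949922] intub [-0.00963461  0.2101206 ] F [0.75685047 1.27505029 3.90916029]
scene [346. 230.] [11 11 90] [0.4862 0.1584]
scene [317.4 231.9] [10 11 88] [0.4897 0.0883]
scene [204.7 243.5] [10  9 63] [ 0.5178 -0.1802]
```

>>> move_arm:
  moves: [-0.0021,-0.0056,0,0,0.01,-0.0042,-0.0112,0,0,0.01,-0.0063,-0.0168,0,0,0.01,-0.0085,-0.0225,0,0,0.01,-0.0106,-0.0281,0,0,0.01,-0.0127,-0.0337,0,0,0.01,-0.0148,-0.0393,0,0,0.01,-0.0166,-0.044,0,0,0.01,-0.0176,-0.0468,0,0,0.01,-0.0187,-0.0496,0,0,0.01,-0.0191,-0.0505,0,0,0.01,-0.0191,-0.0505,0,0,0.01]

```text
clock: 54.4
tcp_pos: [0.5412, -0.1334, 0.0995]
orientation: [0.001, -0.57, 0.822, -0.0]
wrist_force: [0.9, 1.7, 5.6]
finger_gap: 0.0161
grip_force: 121.6
```

```bash
python3 -c "
from h import *
im=rep(.013);sblue(.013)"
```

```text
tcp [ 0.5412147  -0.13336415  0.09947279] intub [-0.00976523  0.15643777] F [0.88821898 1.67589322 5.58303756]
scene [345.9 230. ] [11 11 92] [0.4882 0.1579]
scene [317.4 231.8] [10 11 87] [0.4916 0.0882]
scene [193.3 238.4] [11  9 68] [ 0.5013 -0.2082]
```

>>> move_arm:
  moves: [-0.0004,-0.0009,0,0,0.01,-0.0007,-0.0019,0,0,0.01,-0.0007,-0.0019,0,0,0.01,-0.0006,-0.0015,0.001,0,0.01,-0.0003,-0.0009,0.004,0,0.01,-0.0002,-0.0005,0.01,0,0.01,0,0,0.018,0,0.01,0,0,0.026,0,0.01,0,0,0.034,0,0.01,0,0,0.038,0,0.01,0,0,0.04,0,0.01,0,0,0.04,0,0.01]

```text
clock: 55.5
tcp_pos: [0.5413, -0.133, 0.1397]
orientation: [0.0, -0.57, 0.822, -0.001]
wrist_force: [-0.6, 0.3, -1.3]
finger_gap: 0.0161
grip_force: 120.3
```

```bash
python3 -c "
from h import *
im=rep(.053);sblue(.053)"
```

```text
tcp [ 0.541336   -0.13303915  0.13970332] intub [-0.0097663   0.15678466] F [-0.63678737  0.28037451 -1.31187503]
scene [191.3 226. ] [11  9 73] [ 0.5013 -0.2072]
scene [346.  229.9] [11 11 90] [0.5307 0.1514]
scene [317.4 231.8] [10 11 85] [0.5341 0.0846]
```

>>> move_arm:
  moves: [0,0,0.002,0,0.01,0,0,0.007,0,0.01,0,0,0.014,0,0.01,0,0,0.022,0,0.01,0,0,0.03,0,0.01,0,0,0.038,0,0.01,0,0,0.044,0,0.01,0,0,0.048,0,0.01,0,0,0.05,0,0.01,0,0,0.05,0,0.01]

```text
clock: 56.43
tcp_pos: [0.5412, -0.1329, 0.1895]
orientation: [0.0, -0.57, 0.822, -0.0]
wrist_force: [0.7, -0.9, -2.3]
finger_gap: 0.016
grip_force: 120.3
```

>>> move_arm:
  moves: [0,0,0,-0.02,0.01,0,0,0,-0.06,0.01,0,0,0,-0.12,0.01,0,0,0,-0.2,0.01,0,0,0,-0.3,0.01,0,0,0,-0.42,0.01,0,0,0,-0.54,0.01,0,0,0,-0.66,0.01,0,0,0,-0.78,0.01,0,0,0,-0.9,0.01,0,0,0,-1.02,0.01,0,0,0,-1.14,0.01]

```text
clock: 57.43
tcp_pos: [0.5406, -0.1327, 0.1882]
orientation: [-0.001, -0.033, 0.999, 0.0]
wrist_force: [0.1, 0.5, -1.7]
finger_gap: 0.0159
grip_force: 120.3
```

>>> move_arm:
  moves: [0,0,0,-0.12,0.01,0,0,0,-0.24,0.01,0,0,0,-0.36,0.01,0,0,0,-0.48,0.01,0,0,0,-0.6,0.01,0,0,0,-0.72,0.01,0,0,0,-0.84,0.01,0,0,0,-0.96,0.01,0,0,0,-1.08,0.01,0,0,0,-1.19,0.01,0,0,0,-1.29,0.01,0,0,0,-1.38,0.01]

```text
clock: 58.43
tcp_pos: [0.5406, -0.1327, 0.1882]
orientation: [-0.0, 0.611, 0.792, -0.0]
wrist_force: [-1.0, 1.0, -2.0]
finger_gap: 0.0157
grip_force: 120.3
```

>>> move_arm:
  moves: [0,0,0,-0.07,0.01,0,0,0,-0.12,0.01,0,0,0,-0.155,0.01,0,0,0,-0.175,0.01,0,0,0,-0.183,0.01,0,0,0,-0.183,0.01]

```text
clock: 58.93
tcp_pos: [0.5408, -0.1328, 0.1885]
orientation: [-0.0, 0.678, 0.735, -0.0]
wrist_force: [-0.8, 1.0, -2.7]
finger_gap: 0.0161
grip_force: 120.3
```

```bash
python3 -c "
from h import *
s=env.get_state();print(s['orientation'])
im=rep(.104);sblue(.104)"
```

```text
[-2.29014536e-04  6.78278709e-01  7.34804686e-01 -1.19074031e-04]
tcp [ 0.54076461 -0.13277747  0.18852982] intub [-0.01039326  0.1568281 ] F [-0.78174437  0.96844057 -2.66603907]
[390.1 261.6] [12 12 72] world [ 0.5385 -0.042 ] intub [-0.0446  0.241 ]
scene [261.8 219.4] [11  9 72] [ 0.5428 -0.0406]
scene [345.9 230. ] [11 11 91] [0.5856 0.1425]
scene [317.3 231.9] [10 11 87] [0.5887 0.0798]
```

>>> move_arm:
  moves: [0,0.0001,0,0,0.01,0,0.0009,0,0,0.01,-0.0001,0.003,0,0,0.01,-0.0002,0.0066,0,0,0.01,-0.0004,0.0119,0,0,0.01,-0.0006,0.0191,0,0,0.01,-0.0009,0.0283,0,0,0.01,-0.0013,0.0388,0,0,0.01,-0.0017,0.0509,0,0,0.01,-0.0021,0.0641,0,0,0.01,-0.0025,0.0781,0,0,0.01,-0.003,0.0925,0,0,0.01]

```text
clock: 60.03
tcp_pos: [0.5377, -0.0386, 0.1889]
orientation: [-0.0, 0.678, 0.735, 0.0]
wrist_force: [-0.6, 0.4, -1.2]
finger_gap: 0.0159
grip_force: 120.4
```

>>> move_arm:
  moves: [-0.0005,0.0144,0,0,0.01,-0.0009,0.0284,0,0,0.01,-0.0014,0.0416,0,0,0.01,-0.0017,0.0537,0,0,0.01,-0.0021,0.0642,0,0,0.01,-0.0024,0.0734,0,0,0.01,-0.0026,0.0806,0,0,0.01,-0.0028,0.0859,0,0,0.01,-0.0029,0.0895,0,0,0.01,-0.003,0.0916,0,0,0.01,-0.003,0.0924,0,0,0.01,-0.003,0.0925,0,0,0.01]

```text
clock: 61.03
tcp_pos: [0.535, 0.052, 0.1888]
orientation: [0.0, 0.678, 0.735, -0.0]
wrist_force: [-0.1, -0.7, -2.0]
finger_gap: 0.0158
grip_force: 120.4
```

```bash
python3 -c "
from h import *
s=env.get_state();print(s['tcp_pos'])
blues('top',(200,180,600,479),.1);sblue(.1)"
```

```text
[0.53497476 0.05199729 0.18884121]
top [277.  264.9] 120 [271 259  13  13] [0.538 0.175]
top [291.4 268.8] 98 [286 262  13  14] [0.53  0.148]
top [288.2 287. ] 57 [285 282   8  10] [0.495 0.155]
scene [345.8 214.5] [11 10 71] [0.53   0.1482]
scene [347.  232.3] [11 10 42] [0.5888 0.1447]
scene [317.4 235.5] [ 8  4 22] [0.596  0.0797]
```

>>> move_arm:
  moves: [0,0,-0.003,0,0.01,0,0,-0.009,0,0.01,0,0,-0.015,0,0.01,0,0,-0.02,0,0.01,0,0,-0.02,0,0.01,-0.0012,0.016,-0.02,0,0.01,0.0019,-0.025,-0.02,0,0.01,0.0051,-0.066,-0.02,0,0.01,0.0083,-0.107,-0.02,0,0.01,0.0083,-0.107,-0.02,0,0.01,0.0083,-0.107,-0.02,0,0.01]

```text
clock: 62.05
tcp_pos: [0.5434, -0.0569, 0.1687]
orientation: [0.0, 0.68, 0.733, 0.0]
wrist_force: [0.1, 0.2, -1.5]
finger_gap: 0.0159
grip_force: 120.5
```

```bash
python3 -c "
from h import *
s=env.get_state();print(s['tcp_pos'],s['orientation'])
blues('top',(200,180,600,479),.02);sblue(.02);lids()"
```

```text
[ 0.54342614 -0.05685577  0.16870597] [3.82655713e-05 6.79745243e-01 7.33448288e-01 1.08682991e-04]
top [296.  256.6] 102 [290 251  12  13] [0.555 0.142]
top [276.7 264.3] 116 [270 258  14  13] [0.54  0.183]
top [324.2 282.6] 93 [319 277  12  12] [0.5   0.085]
top [283.8 287.3] 197 [272 281  25  15] [0.492 0.169]
scene [351.4 229.3] [ 22  12 174] [0.494  0.1701]
scene [317.3 231.8] [10 11 86] [0.4992 0.0875]
slide [236.  231.5] 451 [0.6063 0.2563]
gold [273.9 229.5] 454 [0.6083 0.1814]
amber [301.1 221.4] 98 [0.6228 0.1275]
logger [319.5 239.5] 307200 [0.589  0.0923]
```

>>> move_arm:
  moves: [0,0,0.025,0,0.01,-0.004,-0.243,0.025,1.135,0.01,-0.004,-0.243,0.025,1.135,0.01,-0.004,-0.243,0.025,1.135,0.01,-0.004,-0.243,0.025,1.135,0.01,-0.004,-0.243,0.025,1.135,0.01,-0.004,-0.243,0.025,1.135,0.01,-0.004,-0.243,0.025,1.135,0.01,-0.004,-0.243,0.025,1.135,0.01,-0.004,-0.243,0.025,1.135,0.01,-0.004,-0.243,0.025,1.135,0.01,-0.004,-0.243,0.025,1.135,0.01]

```text
clock: 63.2
tcp_pos: [0.5397, -0.2964, 0.1937]
orientation: [-0.0, 0.176, 0.984, 0.0]
wrist_force: [-0.3, -0.8, -2.3]
finger_gap: 0.016
grip_force: 120.5
```

>>> move_arm:
  moves: [0,0,0,0,0.01,0,0,0,0,0.01,0,0,0,0,0.01]

```text
clock: 63.45
tcp_pos: [0.5395, -0.2971, 0.1939]
orientation: [0.0, 0.177, 0.984, 0.0]
wrist_force: [0.4, 0.2, -0.9]
finger_gap: 0.0162
grip_force: 120.5
```

```bash
python3 -c "
from h import *
s=env.get_state();print(s['tcp_pos'],s['orientation']);rep(.017);sblue(.017)"
```

```text
[ 0.53950566 -0.29711904  0.19394755] [6.21725584e-05 1.76865829e-01 9.84234968e-01 5.49179235e-05]
tcp [ 0.53950566 -0.29711904  0.19394755] intub [0.04636807 0.00259487] F [ 0.39251575  0.19122069 -0.9408913 ]
scene [351.5 229.2] [ 22  13 179] [0.4902 0.1711]
scene [317.4 231.8] [10 11 87] [0.4958 0.0877]
```

>>> move_arm:
  moves: [-0.001,-0.0028,-0.03,-0.005,0.01,-0.001,-0.0028,-0.055,-0.005,0.01,-0.001,-0.0028,-0.072,-0.005,0.01,-0.001,-0.0028,-0.08,-0.005,0.01,-0.001,-0.0028,-0.085,-0.005,0.01,-0.001,-0.0028,-0.088,-0.005,0.01,-0.001,-0.0028,-0.089,-0.005,0.01,-0.001,-0.0028,-0.089,-0.005,0.01]

```text
clock: 64.22
tcp_pos: [0.5389, -0.3011, 0.1059]
orientation: [0.001, 0.179, 0.984, -0.0]
wrist_force: [-0.1, -0.5, -0.6]
finger_gap: 0.0158
grip_force: 120.5
```

Scoop is near the floor with no side contact. I'll ease it down, release it and retreat.

>>> move_arm:
  moves: [0,0,-0.001,0,0.01,0,0,-0.002,0,0.01,0,0,-0.002,0,0.03,0,0,-0.002,0,0.05,0,0,-0.002,0,0.06,0,0,-0.002,0,0.06,0,0,-0.002,0,0.06,0,0,0.03,0,0.06,0,0,0.07,0,0.06,0,0,0.11,0,0.06,0,0,0.15,0,0.06,0,0,0.18,0,0.06]

```text
clock: 65.22
tcp_pos: [0.5385, -0.3008, 0.2886]
orientation: [0.001, 0.179, 0.984, -0.001]
wrist_force: [1.2, -1.3, 0.0]
finger_gap: 0.0599
grip_force: 0.0
```

>>> move_arm:
  moves: [-0.2,-0.2,0,0,0.06,-0.2,-0.2,0,0,0.06,-0.2,-0.2,0,0,0.06,-0.2,-0.2,0,0,0.06,-0.2,-0.2,0,0,0.06,-0.2,-0.2,0,0,0.06,-0.2,-0.2,0,0,0.06,-0.2,-0.2,0,0,0.06,-0.2,-0.2,0,0,0.06,-0.2,-0.2,0,0,0.06]

```text
clock: 66.05
tcp_pos: [0.3382, -0.5004, 0.2846]
orientation: [-0.0, 0.18, 0.984, 0.0]
wrist_force: [0.1, 1.5, 0.5]
finger_gap: 0.0602
grip_force: 0.0
```

```bash
python3 -c "
from h import *
im=rep(.017);prof(im,.015,.008,-.09,.07);prof(im,-.01,.008,-.09,.07);lids();blues('top',(200,180,600,479),.02);sblue(.02)
a=cv2.imread('pics/top0.png')[:,:,::-1]
d=cv2.absdiff(a,im).max(2);m=(d>40).astype('uint8');N,l,s,c=cv2.connectedComponentsWithStats(m)
print([ (c[i].round().astype(int).tolist(),int(s[i,4])) for i in range(1,N) if s[i,4]>25])
u=px('top',(*(O+RT@[.026,0]),.124));print(u)"
```

```text
tcp [ 0.33819529 -0.5004239   0.28461795] intub [-0.07034024 -0.25862898] F [0.06077505 1.51843683 0.52185651]
prof [(-0.09, 89), (-0.086, 89), (-0.082, 89), (-0.078, 89), (-0.074, 89), (-0.07, 90), (-0.066, 90), (-0.062, 89), (-0.058, 89), (-0.054, 89), (-0.05, 94), (-0.046, 112), (-0.042, 112), (-0.038, 112), (-0.034, 112), (-0.03, 113), (-0.026, 113), (-0.022, 113), (-0.018, 113), (-0.014, 113), (-0.01, 114), (-0.006, 113), (-0.002, 113), (0.002, 112), (0.006, 113), (0.01, 113), (0.014, 112), (0.018, 113), (0.022, 111), (0.026, 111), (0.03, 112), (0.034, 111), (0.038, 111), (0.042, 111), (0.046, 110), (0.05, 59), (0.054, 99), (0.058, 91), (0.062, 89), (0.066, 88)]
prof [(-0.09, 88), (-0.086, 87), (-0.082, 87), (-0.078, 87), (-0.074, 87), (-0.07, 88), (-0.066, 88), (-0.062, 88), (-0.058, 88), (-0.054, 87), (-0.05, 91), (-0.046, 109), (-0.042, 112), (-0.038, 110), (-0.034, 111), (-0.03, 110), (-0.026, 110), (-0.022, 111), (-0.018, 111), (-0.014, 112), (-0.01, 111), (-0.006, 111), (-0.002, 111), (0.002, 111), (0.006, 111), (0.01, 110), (0.014, 112), (0.018, 112), (0.022, 111), (0.026
[... 300 characters left out ...]
23]
top [296.  256.5] 104 [290 251  12  13] [0.555 0.142]
top [276.5 264.3] 113 [270 258  13  13] [0.54  0.183]
top [324.1 282.5] 90 [319 277  12  12] [0.5   0.085]
top [283.8 287.5] 198 [272 281  25  15] [0.492 0.169]
scene [351.4 229.2] [ 22  13 178] [0.4937 0.1702]
scene [317.3 231.7] [10 11 85] [0.4988 0.0874]
[([307, 226], 559), ([275, 230], 574), ([540, 222], 56), ([236, 233], 741), ([427, 235], 775), ([530, 237], 342), ([540, 249], 75), ([519, 273], 645), ([254, 275], 739), ([166, 298], 797), ([423, 298], 635), ([372, 308], 582), ([507, 311], 183), ([490, 313], 80), ([485, 326], 79), ([500, 332], 82), ([396, 451], 1519), ([302, 467], 652), ([353, 457], 88)]
[525.43604559 267.77827374]
```

```bash
python3 -c "
from workcell import env
print(env.hand_in())"
```

```text
the job is handed in; nothing more can be done
None
```

I packed the cool box and handed the job in at about 66 s; the hand-in gave no verdict. The last camera check showed the three samples in the row bay, the logger and all five pucks in the ice bay, the empty scoop flat in the tub, and the bystanders unmoved; two pucks spilled during the first lift, and I recovered both with the scoop only.

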